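Recharge the drying bay of a powder disperser

ROBOT

A 6-joint arm with a two-finger parallel gripper is mounted at the origin on the work surface. World frame = base frame: x ahead of the robot, y to its left, z up, the work surface at z = 0. Lengths are in m, angles in degrees, forces in N, time in s.
With the tool pointing down it reaches from about 0.375 to 0.9 m from the base axis. Payload 3.1 kg.
Tool frame: the origin (TCP) lies at the very end of the fingers, on their centre line; the grasp point (between the pads) lies 19 mm behind it; z points along the fingers, y is the line along which they close (so a half turn about z gives the same grasp; the last joint's range is limited). The gripper opens to 87 mm and grips with 3 to 60 N. Pads are 19 mm wide; open, the fingers measure 117 mm over their backs; the gripper's body (75 mm by 190 mm) begins 51 mm behind the grasp point.
Start: joints at [60.819, 30.224, 82.088, -0, 67.689, -10.227], TCP at [0.203, 0.591, 0.223] pointing down, gripper open.
Joint ranges: [-176.69, 176.69], [-43.24, 126.21], [12.49, 139.97], [-82, 262], [0, 151.66], [-163.58, 163.58]. Speed limits (degrees/s): [159.86, 159.86, 180, 180, 180, 180].

INTERFACE

Orientations are given as a 3x3 rotation matrix whose columns are the frame's x, y, z axes.
In Python, from rig import bot gives the robot as it stands.
- The arm moves only by the tool move_arm, never from a script. Its argument "increments" is a list of rows, each an object with "xyz": the shift along the tool's x, y, z in mm, a list of three; "roll": the turn about the tool's z in rad; "grip": the opening in per cent of the stroke, from 0 (shut) to 100 (fully open). A call has 1 to 5 rows; each row shifts and turns the commanded pose from where the row before left it, along the tool's axes as they then stand; what a row does not reach is not made up. A row lasts 1/12 s, in which the tool goes at most 41.7 mm and 7.16 degrees, less where a joint would pass 70% of its speed; a pose out of reach is approached as far as the arm can. A call is refused whole if a number of a shift passes 41.7 or a number of a turn 0.125, either way. A call with a gripper value outside its range is refused whole. The fingers move at their own pace and stop on an object; the grip force is fixed at half the most. Time passes only in rows, so rows that do not move let the fingers close. It gives the time, the measured TCP pose, the force, the opening and the grip force at its end, in the units of the state.
- bot.read_state(): the state, without advancing time (a new reading comes with each control period).
- bot.capture(name): name is "scene" or "top"; returns (picture, depth): 480x640x3 uint8, red, green, blue; 480x640 float32, m along the optical axis (not along the pixel's ray), 0 where there is no reading.
- bot.camera_model(name): a dict with "intrinsics" (3x3 intrinsics, pixels), "rvec" (rotation vector, rad) and "tvec" (3), from world to camera coordinates, as OpenCV has them. Camera axes: x right, y down, z forward; pixel columns grow to the right and rows downward; lengths in m; the calibration is good to about 2 mm. A picture is of the moment at which its call begins. camera_model takes no time and is no camera call.
- bot.hand_in(): hands the job in; it is judged then, once.
Trained networks look in the newest picture that a camera, given by its name, has taken for a name from the list of things; names that differ only in an ending like _2 or _b are one class to them, and where a whole thing is asked for, a point or a joint stands for the part that bears it (a point fixed in the world has none). Each returns a list of dicts, best first, with "conf" (0 to 1); they miss things now and then, are a little off and sometimes report something else, mostly with a low value. They report only what shows in the picture. A call takes as long as a camera call.
- bot.spot_in(label, camera): "at" ([x, y, z] in m, in the coordinates of the camera as it stood for that picture, good to about 4 mm: the middle of the surface that is visible of it).
- bot.trace(label, camera): "mask" (480x640 bool, what is visible of it).
The state is a dict: "time_s": time; "joint_positions": joint angles; "qvel": joint speeds; "tau": joint torques, N m; "position": TCP position; "tcp_rot": TCP orientation; "force": force on the tool from outside, world axes, zero at the start; "moment": the same for the moment, N m; "opening": opening from 0.0 (shut) to 1.0 (fully open); "grasp_force": force on a finger pad.
Only numpy, scipy, OpenCV 4.12 (cv2) and the standard library are available. Lean on these libraries where they do the work, as an engineer would, in place of code of your own. Each camera call takes 0.05 s, during which the arm holds its last target. There are 200 camera calls.

TASK

Put every fresh drying cartridge that lies on the bench into the disperser's bay: first swing the feed arm right out, clear of the bay, and stand the cartridges upright on the bay floor. Then close the bay with its loose cover: with the cover's top edge raised, hook its lower lip under the ledge at the front of the sloping seat, and swing the top edge down until the cover lies flush; finally swing the feed arm back until its spout stands over the inlet port. Leave the other things on the bench where they are.

Things in the scene. Friction and masses are not known exactly. Their poses are not given: they have to be found in the camera images.
- disperser: silver dispersing unit, fixed. Origin: on the bench, centre line; x from its low front (towards the robot) to its rear deck, y to its left, z up. Housing x -165 to 145, y -118 to 118 mm; front apron 78 mm high, rear deck (x over 71) 158 mm high, pod with the arm's column at left rear (x 55 to 145, y to 187, 120 mm high)
- bay_floor (a point): middle of the floor of the open bay sunk into the disperser, 16 mm above the bench; axes as the disperser's. Plain upright walls at x = -59 and 57, y = -91 and 91 mm from here. It takes four cartridges side by side, long sides along x, 45 mm apart (y = -67.5, -22.5, 22.5, 67.5 mm: grey stripes, but any place will do), best at x = -5 mm; their tabs stay below the cover
- seat: sloping seat: flat rims round the bay on which the cover lies. Origin: on the seat plane, centre line, at disperser x -85 mm, 90 mm above the bench. x up the slope (rearwards, rising 20 degrees), y left, z square out of it. Bay opening x 12 to 137, y -91 to 91 mm; rims reach y -118 to 118 and x = 166 mm, where the deck rises 11 mm proud. When shut, the cover's origin lies at x 73 to 80, y 0, z 0 mm
- ledge (a point): middle of the underside of the dark ledge that overhangs the seat's front (seat frame -10, 0, 11 mm; axes as the seat's). It is 236 mm wide, spans seat x -19 to -2 mm, is 5 mm thick; the slot between it and the seat plane is 11 mm high, open to the rear, closed in front at seat x = -19 mm
- cover: loose bay cover, white panel 150 (x) x 200 (y) x 8 mm, 300 g, starts flat on the bench right of the disperser, outer face up. Origin: centre of the underside; x from lip to top edge, z out of the outer face. A blue pull rib stands across its middle: 14 thick (x), 80 long (y), from 8 to 40 mm above the underside. When shut only its weight and the ledge hold it
- lip (a point): tip of the cover's blue lip, middle of its width and thickness (cover frame -91, 0, 2 mm). The lip is a tongue 16 mm long (cover x -91 to -75), 160 mm wide, 4 mm thick, level with the underside
- top_edge (a point): middle of the cover's top edge, at the underside (cover frame 75, 0, 0 mm)
- feed_arm (a joint): feed arm's hinge, rad: 0 = inner stop, spout over the inlet, arm across the bay; grows as the arm swings out to the disperser's left (clockwise seen from above); 2.3 = outer stop, clear of the bay. Starts at 0 to 0.35. Friction (about 0.25 N m) keeps it where it is left; a light level push moves it
- feed_hinge (a point): a point on the arm's upright hinge axis, at the top of its column (disperser frame 105, 155, 185 mm)
- feed_knob (a point): middle of the upright black grip knob on the arm: 18 mm wide, 45 mm tall, its foot 22 mm below this point, 170 mm from the hinge axis, 231 mm above the bench. The arm is a level white bar 22 mm wide, underside 191 and top 209 mm above the bench; it passes over the shut cover
- spout (a point): lower end of the spout of the steel funnel at the arm's tip, 286 mm from the hinge axis, 113 mm above the bench; the funnel's rim is 72 mm wide, 223 mm above the bench
- inlet (a point): centre of the top of the round steel inlet port in the middle of the front apron, 42 mm wide, 88 mm above the bench
- cartridge1: fresh drying cartridge: white block with orange band, 80 (own x) x 36 (y) x 40 mm (z), 200 g, with an upright orange pull tab on the middle of its top, 44 (x) x 12 mm (y), from 40 to 74 mm above the underside. Origin: centre of the underside; z up. Starts upright on the bench, left or right of the disperser; two to four cartridges are there, the others absent
- cartridge2: fresh drying cartridge: white block with orange band, 80 (own x) x 36 (y) x 40 mm (z), 200 g, with an upright orange pull tab on the middle of its top, 44 (x) x 12 mm (y), from 40 to 74 mm above the underside. Origin: centre of the underside; z up. Starts upright on the bench, left or right of the disperser; two to four cartridges are there, the others absent
- cartridge3: fresh drying cartridge: white block with orange band, 80 (own x) x 36 (y) x 40 mm (z), 200 g, with an upright orange pull tab on the middle of its top, 44 (x) x 12 mm (y), from 40 to 74 mm above the underside. Origin: centre of the underside; z up. Starts upright on the bench, left or right of the disperser; two to four cartridges are there, the others absent
- cartridge4: fresh drying cartridge: white block with orange band, 80 (own x) x 36 (y) x 40 mm (z), 200 g, with an upright orange pull tab on the middle of its top, 44 (x) x 12 mm (y), from 40 to 74 mm above the underside. Origin: centre of the underside; z up. Starts upright on the bench, left or right of the disperser; two to four cartridges are there, the others absent
- jar_amber: amber jar, 50 mm wide, 75 mm tall, right of the disperser's back; not to be moved. Origin: its underside or middle
- jar_clear: clear jar, 50 mm wide, 75 mm tall, right rear; not to be moved. Origin: its underside or middle
- wash_bottle: white bottle with red cap, 66 mm wide, 170 mm tall, left of the disperser's back; not to be moved. Origin: its underside or middle
- notebook: closed blue notebook, 105 x 150 x 14 mm, left front; not to be moved. Origin: its underside or middle
- brush: wooden-handled brush lying behind the disperser; not to be moved. Origin: its underside or middle
- screwdriver: screwdriver lying at the left; not to be moved. Origin: its underside or middle
- mouse: black computer mouse, 105 x 60 x 22 mm, on a red mat at the right front; not to be moved. Origin: its underside or middle

How it is judged (in metres and radians):
On the way, in this order (a step that is already met when the one before it is completed fails the run):
1. the feed arm is swung out clear of the bay (beyond 1.65 rad) (value of joint feed_arm above 1.65 rad), for 0.2 s.
2. every cartridge present stands upright on the bay floor, let go (x of cartridge1 in the frame of bay_floor between -0.03 and 0.03 m and y of cartridge1 in the frame of bay_floor between -0.085 and 0.085 m and z of each of cartridge1, cartridge2, cartridge3, cartridge4 in the frame of bay_floor below 0.005 m and angle between each of cartridge1, cartridge2, cartridge3, cartridge4's own z axis and vertical below 0.12 rad and x of cartridge2 in the frame of bay_floor between -0.03 and 0.03 m and y of cartridge2 in the frame of bay_floor between -0.085 and 0.085 m and x of cartridge3 in the frame of bay_floor between -0.03 and 0.03 m and y of cartridge3 in the frame of bay_floor between -0.085 and 0.085 m and x of cartridge4 in the frame of bay_floor between -0.03 and 0.03 m and y of cartridge4 in the frame of bay_floor between -0.085 and 0.085 m and contact force between the fingers and cartridge1 below 0.1 N and contact force between the fingers and cartridge2 below 0.1 N and contact force between the fingers and cartridge3 below 0.1 N and contact force between the fingers and cartridge4 below 0.1 N), for 0.2 s.
3. the cover's lip is at least 6 mm under the ledge while its top edge is still raised (cover at least 0.1 rad off the seat) (x of lip in the frame of seat below -0.008 m and z of lip in the frame of seat between -0.003 and 0.011 m and y of lip in the frame of seat between -0.015 and 0.015 m and angle between the z axis of cover and the z axis of seat, either way round above 0.1 rad), for 0.2 s.
4. the cover is swung shut: lip under the ledge, top edge down on the seat (x of lip in the frame of seat below -0.008 m and z of lip in the frame of seat between -0.003 and 0.011 m and y of lip in the frame of seat between -0.015 and 0.015 m and z of top_edge in the frame of seat below 0.004 m and y of top_edge in the frame of seat between -0.015 and 0.015 m and angle between the z axis of cover and the z axis of seat, either way round below 0.06 rad), for 0.2 s.
At the end, for the whole second after the job is handed in: Every cartridge present stands upright (within 0.12 rad) on the bay floor; the cover lies shut: lip at least 6 mm under the ledge, top edge within 4 mm of the seat, square to within 15 mm sideways and 0.06 rad; the feed arm's spout is within 18 mm of being over the inlet's centre; all at rest (all of step 4 and x of cartridge1 in the frame of bay_floor between -0.03 and 0.03 m and y of cartridge1 in the frame of bay_floor between -0.085 and 0.085 m and z of each of cartridge1, cartridge2, cartridge3, cartridge4 in the frame of bay_floor below 0.005 m and angle between each of cartridge1, cartridge2, cartridge3, cartridge4's own z axis and vertical below 0.12 rad and x of cartridge2 in the frame of bay_floor between -0.03 and 0.03 m and y of cartridge2 in the frame of bay_floor between -0.085 and 0.085 m and x of cartridge3 in the frame of bay_floor between -0.03 and 0.03 m and y of cartridge3 in the frame of bay_floor between -0.085 and 0.085 m and x of cartridge4 in the frame of bay_floor between -0.03 and 0.03 m and y of cartridge4 in the frame of bay_floor between -0.085 and 0.085 m and horizontal distance between spout and inlet below 0.018 m and linear speed of each of cover, cartridge1, cartridge2, cartridge3, cartridge4 below 0.02 m/s); the robot touches nothing.
It fails at once if another thing on the bench is moved by more than 40 mm (distance of any of jar_amber, jar_clear, wash_bottle, notebook, brush, screwdriver, mouse from where it was at the start of the episode above 0.04 m).
Of cartridge1, cartridge2, cartridge3, cartridge4 only 2 to 4 are there at a start; the rules pass over those that are not, and their reading is None.
At some moment in a run one of cartridge1, cartridge2, cartridge3, cartridge4 may be knocked a few centimetres aside while the robot is not near it.
It also fails if it takes over 210 s, if anything falls off the work surface, if the arm or the gripper's body presses on something with over 40 N, if the wrist force passes 120 N, or if a joint passes its speed limit or range.

## Working session

There is one attempt and no reset: what is moved stays moved. The work goes in short steps, Python scripts to look and compute and a tool call to move; the robot and the scene stay as the last step left them, time stands still between calls to the robot, and variables do not carry over. Pictures are saved under pics/ and viewed, at most 14 in all, crops included, and the job is handed in when it is done.

Besides the shell and the picture viewer there is one more tool, called after "Call:" as name(argument=value, ...) on one line, values as JSON. move_arm: Moves the arm, as the interface text tells. Its arguments: {"type":"object","properties":{"increments":{"type":"array"}},"required":["increments"]}

```bash
mkdir -p pics; cat > h.py <<'E'
import numpy as np, cv2
from rig import bot
def cam(n):
    m=bot.camera_model(n); R=cv2.Rodrigues(np.array(m["rvec"],float))[0]
    return np.array(m["intrinsics"],float),R,np.array(m["tvec"],float).ravel()
def toW(n,p): K,R,t=cam(n); return (np.asarray(p)-t)@R
def cloud(n,d):
    K,R,t=cam(n); v,u=np.mgrid[:480,:640]
    P=np.stack([(u-K[0,2])/K[0,0]*d,(v-K[1,2])/K[1,1]*d,d],-1)
    return (P-t)@R
def proj(n,P):
    K,R,t=cam(n); q=(np.asarray(P)@R.T+t)@K.T; return q[...,:2]/q[...,2:]
def save(n,im): cv2.imwrite("pics/"+n,im[...,::-1])
E
python3 - <<'E'
from h import *
s,ds=bot.capture("scene"); t,dt=bot.capture("top")
save("s0.png",s); save("t0.png",t)
np.savez("c0.npz",s=s,ds=ds,t=t,dt=dt)
for n in("scene","top"):
    K,R,T=cam(n); print(n,K[0,0],(-T@R).round(3),R[2].round(2))
for l in["disperser","cartridge1","cover","feed_knob"]:
    for n in("scene","top"):
        for o in bot.spot_in(l,n): print(l,n,round(o["conf"],2),toW(n,o["at"]).round(3))
print(bot.read_state()["tcp_rot"])
E
```

```text
scene 433.16380028764496 [1.011 0.242 1.063] [-0.44 -0.22 -0.87]
top 481.5990417765207 [0.394 0.022 1.571] [ 0.09 -0.01 -1.  ]
disperser scene 0.92 [0.565 0.043 0.122]
disperser scene 0.52 [ 0.556 -0.306  0.009]
disperser top 0.59 [0.51  0.027 0.118]
disperser top 0.57 [ 0.546 -0.312  0.009]
cartridge1 scene 0.74 [ 0.376 -0.223  0.039]
cartridge1 scene 0.67 [ 0.394 -0.331  0.041]
cartridge1 scene 0.65 [0.448 0.289 0.037]
cartridge1 scene 0.6 [0.446 0.399 0.04 ]
cartridge1 scene 0.51 [ 0.555 -0.306  0.008]
cartridge1 top 0.91 [ 0.358 -0.225  0.037]
cartridge1 top 0.91 [0.423 0.283 0.036]
cartridge1 top 0.82 [0.429 0.391 0.04 ]
cartridge1 top 0.73 [ 0.373 -0.339  0.036]
cover scene 0.88 [ 0.557 -0.308  0.009]
cover top 0.86 [ 0.545 -0.323  0.006]
feed_knob scene 0.93 [0.449 0.108 0.216]
feed_knob scene 0.18 [ 0.558 -0.31   0.008]
feed_knob top 0.95 [0.415 0.092 0.215]
[[-9.45794626e-01  3.24765338e-01 -1.97593804e-05]
 [ 3.24765338e-01  9.45794624e-01 -7.11712259e-05]
 [-4.42563142e-06 -7.37305249e-05 -9.99999997e-01]]
```

View pics/s0.png

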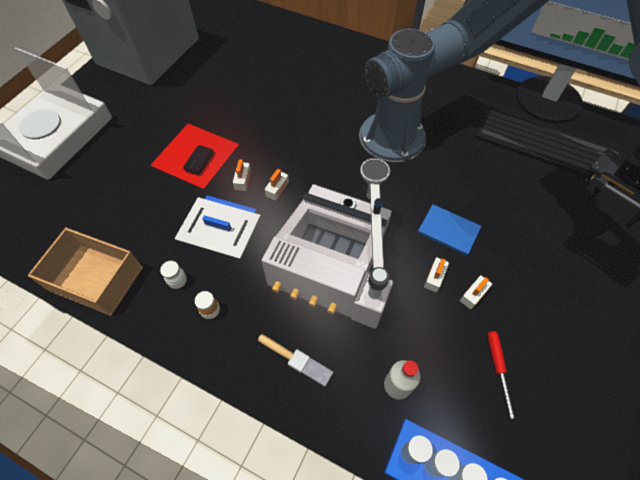

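View pics/t0.png

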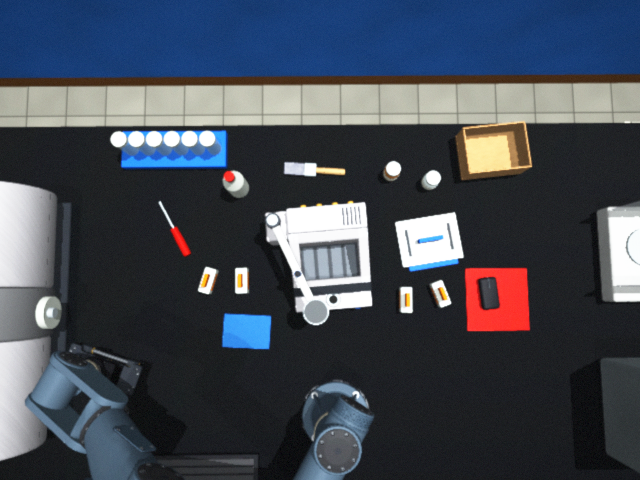

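```bash
cat > m.py <<'E'
from h import *
def rect(P):
    (c,(w,h),a)=cv2.minAreaRect((P[:,:2]*1000).astype(np.float32))
    if w<h: w,h,a=h,w,a+90
    return np.round(c,1),round(w,1),round(h,1),round((a+90)%180-90,1),len(P)
def sel(C,xy,r,z0,z1):
    return C[(np.hypot(C[...,0]-xy[0],C[...,1]-xy[1])<r)&(C[...,2]>z0)&(C[...,2]<z1)]
E
python3 - <<'E'
from m import *
c=np.load("c0.npz")
for n,k in(("scene","ds"),("top","dt")):
    d=c[k]; C=cloud(n,d); C[d==0]=9
    print(n,"bench z",np.median(sel(C,(.3,0.3),.05,-.05,.05)[:,2]))
    D=sel(C,(.6,.02),.25,.15,.166); print(" deck",rect(D),np.median(D[:,2]))
    for xy in[(.362,-.224),(.38,-.336),(.43,.286),(.435,.395)]:
        print(" tab",rect(sel(C,xy,.06,.055,.085))," blk",rect(sel(C,xy,.06,.03,.05)))
    print(" rib",rect(sel(C,(.55,-.31),.13,.025,.05)),"panel",rect(sel(C,(.55,-.31),.15,.004,.015)))
    print(" knob",rect(sel(C,(.42,.09),.05,.235,.27)), "funnel",rect(sel(C,(.33,.05),.09,.21,.23)))
    A=sel(C,(.45,.08),.25,.195,.213);print(" arm",rect(A))
    ap=sel(C,(.42,.02),.25,.07,.083); print(" apron",rect(ap))
E
```

```text
scene bench z 0.014057564881173134
 deck (array([607.8,  46.5]), 287.5, 75.5, -85.8, 2976) 0.15927817525684446
 tab (array([ 364.1, -228.5]), 46.2, 14.0, -4.2, 99)  blk (array([ 364.1, -228. ]), 82.0, 36.9, -3.9, 223)
 tab (array([ 382.9, -339.6]), 44.7, 13.0, 21.0, 90)  blk (array([ 382.7, -338.7]), 81.1, 36.5, 18.5, 203)
 tab (array([429.1, 293.7]), 44.3, 12.2, 0.1, 96)  blk (array([429.6, 293.5]), 81.8, 36.8, 0.9, 304)
 tab (array([430.2, 402. ]), 45.3, 11.8, -17.2, 98)  blk (array([430.3, 401.5]), 80.3, 36.7, -17.9, 328)
 rib (array([ 494.2, -321.5]), 144.9, 81.5, 7.4, 195) panel (array([ 549.3, -312. ]), 295.1, 292.5, 59.7, 3561)
 knob (array([443.3, 103.1]), 19.3, 17.5, 73.3, 76) funnel (array([350.7,  66.9]), 110.1, 71.6, 45.1, 647)
 arm (array([484.3, 120. ]), 291.6, 41.0, 26.0, 792)
 apron (array([506.6, -41.4]), 347.8, 331.0, -85.1, 957)
top bench z 0.01145403230549555
 deck (array([604.9,  18.5]), 236.5, 84.2, -84.2, 1935) 0.15676472140026748
 tab (array([ 360.4, -231.3]), 43.1, 12.6, -2.3, 72)  blk (array([ 361.4, -231.8]), 79.2, 37.8, 0.8, 226)
 tab (array([ 379.1, -342.8]), 43.1, 14.6, 17.7, 72)  blk (array([ 378. , -342.1]), 80.3, 38.0, 21.5, 221)
 tab (array([426.4, 289.9]), 40.3, 10.5, -0.4, 64)  blk (array([427.1, 290.7]), 80.0, 35.8, 1.0, 230)
 tab (array([428.9, 399.7]), 42.9, 15.3, -16.9, 75)  blk (array([428.3, 398.9]), 80.2, 37.1, -16.3, 217)
 rib (array([ 554.1, -315.8]), 81.3, 14.6, -81.7, 115) panel (array([ 549.7, -309.9]), 293.8, 292.8, 31.3, 2549)
 knob (array([438.9, 100.6]), 17.5, 15.6, -49.8, 37) funnel (array([351. ,  68.5]), 116.2, 70.6, 44.8, 546)
 arm (array([488.8, 127.7]), 272.6, 40.6, 22.7, 602)
 apron (array([486.8,  41.7]), 349.5, 256.6, 13.5, 755)
```

```bash
cat > fit.py <<'E'
from m import *
from scipy.optimize import minimize
t20=np.tan(np.radians(20))
def H(x,y):
    h=np.zeros_like(x)
    seat=90+(x+85)*t20
    ins=(np.abs(y)<118)&(x>-165)&(x<145)
    h=np.where(ins,np.where(x>71,158,np.where(x>-85,seat,78)),0)
    bay=(x>-85+12*np.cos(.349))&(x<-85+137*np.cos(.349))&(abs(y)<91)
    h=np.where(ins&bay,np.nan,h)
    h=np.where(ins&(x>-112)&(x<-80),np.nan,h)      # ledge
    h=np.where((x>55)&(x<145)&(y>=118)&(y<187),120,h)
    return h
def cost(p,P):
    a=np.radians(p[2]); dx,dy=P[:,0]-p[0],P[:,1]-p[1]
    x=np.cos(a)*dx+np.sin(a)*dy; y=-np.sin(a)*dx+np.cos(a)*dy
    e=np.minimum(np.abs(P[:,2]-H(x,y)),15); return np.nanmean(e)
def fit(n,d,p0=(505,20,5)):
    C=cloud(n,d); C[d==0]=9; P=C[(np.hypot(C[...,0]-.5,C[...,1]-.03)<.26)]*1000
    P=P[P[:,2]<170]
    best=None
    for _ in range(4):
        r=minimize(cost,p0,args=(P,),method="Nelder-Mead",options=dict(initial_simplex=np.array(p0)+np.array([[0,0,0],[15,0,0],[0,12,0],[0,0,4]])*(-1)**_)); p0=tuple(r.x)
    return r.x.round(1),round(r.fun,2)
E
python3 - <<'E'
from fit import *
c=np.load("c0.npz")
for n,k in(("scene","ds"),("top","dt")):
    print(n,fit(n,c[k]))
    C=cloud(n,c[k])
    s={"scene":c["s"],"top":c["t"]}[n].astype(int)
    X=sel(C,(.55,-.31),.15,.003,.02); 
    w=(s.min(-1)>140)&(np.hypot(C[...,0]-.55,C[...,1]+.31)<.15)&(C[...,2]<.02); print("white panel",rect(C[w]))
    b=(s[...,2]>s[...,0]+60)&(np.hypot(C[...,0]-.55,C[...,1]+.31)<.15); B=C[b]
    print("rib",rect(B[B[:,2]>.025]),"lip",rect(B[B[:,2]<.02]))
    for z0,z1 in((.213,.235),(.235,.27)): print(rect(sel(C,(.33,.05),.06,z0,z1)))
E
```

```text
scene (array([498.7,  11.4,   4.5]), np.float64(4.03))
white panel (array([ 554., -317.]), 207.4, 156.7, -81.3, 2733)
rib (array([ 557.9, -313.8]), 80.2, 17.2, -81.7, 170) lip (array([ 470.6, -328.9]), 163.8, 21.4, -82.1, 233)
(array([337.,  54.]), 73.4, 70.9, 64.3, 578)
(array([0., 0.]), 0.0, 0.0, 0.0, 0)
top (array([500.1,  10.1,   4.3]), np.float64(3.33))
white panel (array([ 520.8, -322.7]), 225.5, 206.6, 8.7, 2688)
rib (array([ 554.3, -314.2]), 78.2, 14.5, -81.0, 104) lip (array([ 513.3, -322.4]), 167.4, 102.6, -81.2, 295)
(array([334.8,  52.5]), 69.6, 69.3, 89.6, 524)
(array([0., 0.]), 0.0, 0.0, 0.0, 0)
```

```bash
cat > plan.py <<'E'
import sys,math,numpy as np
from rig import bot
def plan(wps,start=None,step=38,rstep=.12,quiet=False):
    """wps: (x,y,z mm, heading deg of tool y or None); translation rows first, then roll rows"""
    if start is None:
        s=bot.read_state(); p=np.array(s["position"])*1000; R=np.array(s["tcp_rot"]); psi=math.degrees(math.atan2(R[1,1],R[0,1]))
    else: p,psi=np.array(start[:3],float),start[3]
    print("from",p.round(1),round(psi,1))
    for x,y,z,h in wps:
        d=np.array([x,y,z])-p; a=math.radians(psi)
        l=np.array([-math.sin(a)*d[0]+math.cos(a)*d[1],math.cos(a)*d[0]+math.sin(a)*d[1],-d[2]])
        n=math.ceil(max(np.abs(l).max(),np.linalg.norm(l))/step)
        if n: print(f"{n} x", (l/n).round(1).tolist())
        if h is not None:
            dr=(psi-h+90)%180-90 if abs(abs(psi-h)-180)<90 and abs(psi-h)>90 else psi-h
            if abs(dr)>.2:
                m=math.ceil(abs(math.radians(dr))/rstep); print(f"   roll {m} x",round(math.radians(dr)/m,4)); psi-=dr
        p=np.array([x,y,z],float)
    return p,psi
E
python3 - <<'E'
from plan import *
plan([(203,591,310,None),(441,102,310,115),(441,102,215,None)])
E
```

```text
from [203.  591.1 222.5] 71.0
3 x [-0.0, -0.0, -29.2]
15 x [-25.6, -25.7, -0.0]
   roll 7 x -0.1096
3 x [-0.0, 0.0, 31.7]
```

Call:
move_arm(increments=[{"xyz":[0,0,-29],"roll":0,"grip":60},{"xyz":[0,0,-29],"roll":0,"grip":60},{"xyz":[0,0,-29],"roll":0,"grip":60},{"xyz":[-25.6,-25.7,0],"roll":0,"grip":60},{"xyz":[-25.6,-25.7,0],"roll":0,"grip":60}])

```text
time_s: 0.92
position: [0.2352, 0.5275, 0.312]
tcp_rot: [[-0.947, 0.322, 0.004], [0.322, 0.947, 0.005], [-0.002, 0.006, -1.0]]
force: [0.9, -0.5, -0.3]
opening: 0.713
grasp_force: 0.0
```

Call:
move_arm(increments=[{"xyz":[-25.6,-25.7,0],"roll":0,"grip":60},{"xyz":[-25.6,-25.7,0],"roll":0,"grip":60},{"xyz":[-25.6,-25.7,0],"roll":0,"grip":60},{"xyz":[-25.6,-25.7,0],"roll":0,"grip":60},{"xyz":[-25.6,-25.7,0],"roll":0,"grip":60}])

```text
time_s: 1.33
position: [0.3144, 0.3612, 0.3098]
tcp_rot: [[-0.946, 0.324, 0.001], [0.324, 0.946, 0.0], [-0.0, 0.0, -1.0]]
force: [0.3, -0.7, -0.1]
opening: 0.603
grasp_force: 0.0
```

Call:
move_arm(increments=[{"xyz":[-25.6,-25.7,0],"roll":0,"grip":60},{"xyz":[-25.6,-25.7,0],"roll":0,"grip":60},{"xyz":[-25.6,-25.7,0],"roll":0,"grip":60},{"xyz":[-25.6,-25.7,0],"roll":0,"grip":60},{"xyz":[-25.6,-25.7,0],"roll":0,"grip":60}])

```text
time_s: 1.75
position: [0.3937, 0.198, 0.3099]
tcp_rot: [[-0.946, 0.325, 0.001], [0.325, 0.946, 0.0], [-0.001, 0.0, -1.0]]
force: [0.3, 0.5, -0.4]
opening: 0.603
grasp_force: 0.0
```

Call:
move_arm(increments=[{"xyz":[-25.6,-25.7,0],"roll":0,"grip":60},{"xyz":[-25.6,-25.7,0],"roll":0,"grip":60},{"xyz":[-25.6,-25.7,0],"roll":0,"grip":60},{"xyz":[0,0,0],"roll":-0.11,"grip":60},{"xyz":[0,0,0],"roll":-0.11,"grip":60}])

```text
time_s: 2.17
position: [0.4421, 0.0996, 0.3097]
tcp_rot: [[-0.994, 0.11, 0.001], [0.11, 0.994, -0.0], [-0.001, -0.0, -1.0]]
force: [-0.3, 1.0, -0.5]
opening: 0.605
grasp_force: 0.0
```

Call:
move_arm(increments=[{"xyz":[0,0,0],"roll":-0.11,"grip":60},{"xyz":[0,0,0],"roll":-0.11,"grip":60},{"xyz":[0,0,0],"roll":-0.11,"grip":60},{"xyz":[0,0,0],"roll":-0.11,"grip":60},{"xyz":[0,0,0],"roll":-0.11,"grip":60}])

```text
time_s: 2.58
position: [0.4409, 0.1017, 0.3097]
tcp_rot: [[-0.903, -0.43, 0.0], [-0.43, 0.903, 0.0], [-0.0, -0.0, -1.0]]
force: [0.3, -0.3, -0.2]
opening: 0.6
grasp_force: 0.0
```

```bash
python3 - <<'E'
from plan import *
plan([(441,102,310,115),(441,102,215,None)])
E
```

```text
from [440.9 101.7 309.7] 115.5
1 x [-0.2, 0.2, -0.3]
   roll 1 x 0.0082
3 x [-0.0, 0.0, 31.7]
```

Call:
move_arm(increments=[{"xyz":[0,0,31.7],"roll":0,"grip":60},{"xyz":[0,0,31.7],"roll":0,"grip":60},{"xyz":[0,0,31.7],"roll":0,"grip":60},{"xyz":[0,0,0],"roll":0,"grip":0},{"xyz":[0,0,0],"roll":0,"grip":0}])

```text
time_s: 3.0
position: [0.44, 0.1018, 0.2138]
tcp_rot: [[-0.905, -0.425, -0.004], [-0.425, 0.905, 0.0], [0.003, 0.002, -1.0]]
force: [0.1, -0.8, 0.5]
opening: 0.519
grasp_force: 0.0
```

Call:
move_arm(increments=[{"xyz":[0,0,0],"roll":0,"grip":0},{"xyz":[0,0,0],"roll":0,"grip":0},{"xyz":[0,0,0],"roll":0,"grip":0}])

```text
time_s: 3.25
position: [0.4424, 0.1018, 0.2163]
tcp_rot: [[-0.905, -0.425, 0.004], [-0.425, 0.905, -0.0], [-0.004, -0.002, -1.0]]
force: [0.1, -0.4, -0.5]
opening: 0.309
grasp_force: 0.0
```

Call:
move_arm(increments=[{"xyz":[-0.8,16.8,0],"roll":0.1,"grip":0},{"xyz":[-0.8,16.8,0],"roll":0.1,"grip":0},{"xyz":[-0.8,16.8,0],"roll":0.1,"grip":0}])

```text
time_s: 3.5
position: [0.4284, 0.1497, 0.2163]
tcp_rot: [[-0.991, -0.133, 0.006], [-0.133, 0.991, -0.001], [-0.006, -0.002, -1.0]]
force: [2.4, -3.0, -1.3]
opening: 0.196
grasp_force: 30.1
```

Call:
move_arm(increments=[{"xyz":[-0.8,16.8,0],"roll":0.1,"grip":0},{"xyz":[-0.8,16.8,0],"roll":0.1,"grip":0},{"xyz":[-0.8,16.8,0],"roll":0.1,"grip":0},{"xyz":[-0.8,16.8,0],"roll":0.1,"grip":0},{"xyz":[-0.8,16.8,0],"roll":0.1,"grip":0}])

```text
time_s: 3.92
position: [0.4363, 0.2327, 0.2163]
tcp_rot: [[-0.934, 0.357, 0.003], [0.357, 0.934, -0.002], [-0.004, -0.0, -1.0]]
force: [1.3, -4.2, 1.7]
opening: 0.197
grasp_force: 30.1
```

Call:
move_arm(increments=[{"xyz":[-0.8,16.8,0],"roll":0.1,"grip":0},{"xyz":[-0.8,16.8,0],"roll":0.1,"grip":0},{"xyz":[-0.8,16.8,0],"roll":0.1,"grip":0},{"xyz":[-0.8,16.8,0],"roll":0.1,"grip":0},{"xyz":[-0.8,16.8,0],"roll":0.1,"grip":0}])

```text
time_s: 4.33
position: [0.4827, 0.3013, 0.2163]
tcp_rot: [[-0.648, 0.761, -0.0], [0.761, 0.648, -0.001], [-0.001, -0.001, -1.0]]
force: [-1.1, -1.9, 3.6]
opening: 0.198
grasp_force: 30.2
```

Call:
move_arm(increments=[{"xyz":[-0.8,16.8,0],"roll":0.1,"grip":0},{"xyz":[-0.8,16.8,0],"roll":0.1,"grip":0},{"xyz":[-0.8,16.8,0],"roll":0.1,"grip":0},{"xyz":[-0.8,16.8,0],"roll":0.1,"grip":0},{"xyz":[-0.8,16.8,0],"roll":0.1,"grip":0}])

```text
time_s: 4.75
position: [0.5567, 0.3394, 0.2163]
tcp_rot: [[-0.204, 0.979, -0.002], [0.979, 0.204, 0.001], [0.001, -0.001, -1.0]]
force: [-4.4, -0.5, 3.3]
opening: 0.201
grasp_force: 30.2
```

Call:
move_arm(increments=[{"xyz":[0,0,0],"roll":0,"grip":0},{"xyz":[0,0,0],"roll":0,"grip":0},{"xyz":[0,0,0],"roll":0,"grip":60},{"xyz":[0,0,0],"roll":0,"grip":60},{"xyz":[0,0,0],"roll":0,"grip":60}])

```text
time_s: 5.17
position: [0.5565, 0.3373, 0.2143]
tcp_rot: [[-0.21, 0.978, -0.001], [0.978, 0.21, -0.002], [-0.001, -0.001, -1.0]]
force: [0.6, 0.4, 0.2]
opening: 0.344
grasp_force: 0.0
```

Call:
move_arm(increments=[{"xyz":[0,0,0],"roll":0,"grip":60},{"xyz":[0,0,0],"roll":0,"grip":60},{"xyz":[0,0,-30],"roll":0,"grip":60},{"xyz":[0,0,-30],"roll":0,"grip":60}])

```text
time_s: 5.5
position: [0.5558, 0.3372, 0.2724]
tcp_rot: [[-0.209, 0.978, -0.006], [0.978, 0.209, -0.003], [-0.001, -0.007, -1.0]]
force: [0.1, 0.6, -0.6]
opening: 0.577
grasp_force: 0.0
```

```bash
python3 - <<'E'
from plan import *
from m import *
from fit import fit
a,da=bot.capture("scene"); b,db=bot.capture("top"); np.savez("c1.npz",ds=da,dt=db); save("s1.png",a)
for n,d in(("scene",da),("top",db)):
    C=cloud(n,d)
    print(fit(n,d))
    for xy in[(.362,-.229),(.38,-.34),(.428,.292),(.43,.40)]:
        print(" tab",rect(sel(C,xy,.06,.055,.085))," blk",rect(sel(C,xy,.06,.03,.05)))
    print("knob?",rect(sel(C,(.57,.34),.08,.238,.27)))
plan([(571,342,275,None)])
E
```

```text
(array([499.1,  11.7,   4.4]), np.float64(4.02))
 tab (array([ 363.8, -229.1]), 46.6, 14.2, 0.1, 100)  blk (array([ 363.1, -228.6]), 83.7, 36.9, -2.2, 226)
 tab (array([ 383.3, -339.3]), 42.2, 13.8, 21.7, 87)  blk (array([ 381.6, -339.7]), 82.0, 37.0, 20.8, 207)
 tab (array([429.1, 293.8]), 44.3, 12.0, 1.1, 97)  blk (array([428.7, 293.5]), 80.7, 36.6, 0.9, 292)
 tab (array([0., 0.]), 0.0, 0.0, 0.0, 0)  blk (array([0., 0.]), 0.0, 0.0, 0.0, 0)
knob? (array([0., 0.]), 0.0, 0.0, 0.0, 0)
(array([500.4,  10.7,   4.2]), np.float64(3.35))
 tab (array([ 360.3, -231.7]), 43.2, 12.7, -0.9, 72)  blk (array([ 361.1, -232. ]), 79.2, 36.4, -1.4, 218)
 tab (array([ 378.4, -342.1]), 43.2, 12.7, 19.6, 70)  blk (array([ 378.2, -341.9]), 80.6, 37.5, 18.8, 226)
 tab (array([426.5, 290.6]), 40.6, 11.2, 0.4, 66)  blk (array([427.1, 290.7]), 79.8, 36.3, 0.5, 227)
 tab (array([0., 0.]), 0.0, 0.0, 0.0, 0)  blk (array([0., 0.]), 0.0, 0.0, 0.0, 0)
knob? (array([559. , 334.5]), 0.0, 0.0, 0.0, 1)
from [560.6 339.2 280. ] 12.1
1 x [0.5, 10.8, 5.0]
```

View pics/s1.png

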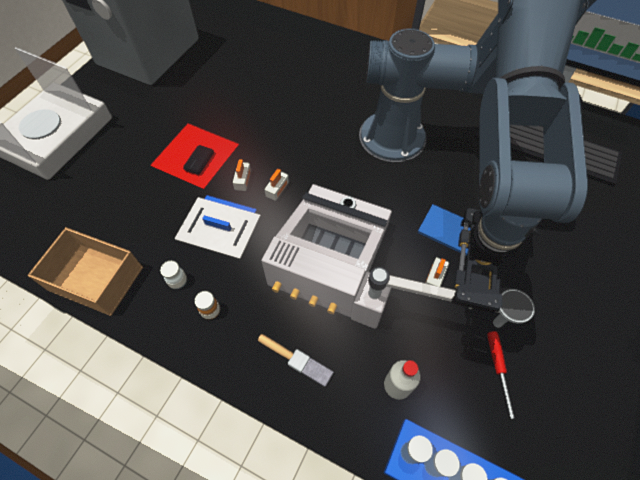

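Call:
move_arm(increments=[{"xyz":[0,0,32],"roll":0,"grip":60},{"xyz":[0,0,32],"roll":0,"grip":60},{"xyz":[0,16,0],"roll":0,"grip":60},{"xyz":[-1,16,0],"roll":0.05,"grip":60},{"xyz":[-1,16,0],"roll":0.1,"grip":60}])

```text
time_s: 6.02
position: [0.602, 0.3443, 0.2072]
tcp_rot: [[-0.058, 0.998, -0.009], [0.998, 0.058, -0.004], [-0.003, -0.009, -1.0]]
force: [-1.6, -1.9, -1.0]
opening: 0.595
grasp_force: 1.1
```

Call:
move_arm(increments=[{"xyz":[0,0,0],"roll":0,"grip":60},{"xyz":[0,-10,0],"roll":0,"grip":60},{"xyz":[0,0,-30],"roll":0,"grip":60},{"xyz":[0,0,-30],"roll":0,"grip":60},{"xyz":[0,0,-30],"roll":0,"grip":60}])

```text
time_s: 6.43
position: [0.5938, 0.3445, 0.3005]
tcp_rot: [[-0.063, 0.998, -0.002], [0.998, 0.063, -0.001], [-0.001, -0.002, -1.0]]
force: [0.2, 0.5, -0.3]
opening: 0.599
grasp_force: 0.0
```

```bash
python3 - <<'E'
from plan import *
plan([(400,292,300,90.5),(428,292,110,None),(428,292,50,None)])
E
```

```text
from [593.8 344.5 300.5] 3.6
6 x [-6.7, -32.8, 0.1]
   roll 13 x -0.1167
6 x [-4.7, -0.0, 31.7]
2 x [-0.0, 0.0, 30.0]
```

Call:
move_arm(increments=[{"xyz":[-6.2,-28,0],"roll":0,"grip":60},{"xyz":[-6.2,-28,0],"roll":0,"grip":60},{"xyz":[-6.2,-28,0],"roll":0,"grip":60},{"xyz":[-6.2,-28,0],"roll":0,"grip":60},{"xyz":[-6.2,-28,0],"roll":0,"grip":60}])

```text
time_s: 6.85
position: [0.4549, 0.3048, 0.3003]
tcp_rot: [[-0.063, 0.998, -0.0], [0.998, 0.063, -0.0], [-0.0, -0.0, -1.0]]
force: [-0.5, 0.1, 0.9]
opening: 0.605
grasp_force: 0.0
```

Call:
move_arm(increments=[{"xyz":[-6.2,-28,0],"roll":0,"grip":60},{"xyz":[0,0,0],"roll":-0.117,"grip":60},{"xyz":[0,0,0],"roll":-0.117,"grip":60},{"xyz":[0,0,0],"roll":-0.117,"grip":60},{"xyz":[0,0,0],"roll":-0.117,"grip":60}])

```text
time_s: 7.27
position: [0.4285, 0.2974, 0.3006]
tcp_rot: [[-0.511, 0.859, 0.0], [0.859, 0.511, 0.0], [-0.0, 0.0, -1.0]]
force: [0.3, 0.5, -0.3]
opening: 0.603
grasp_force: 0.0
```

Call:
move_arm(increments=[{"xyz":[0,0,0],"roll":-0.117,"grip":60},{"xyz":[0,0,0],"roll":-0.117,"grip":60},{"xyz":[0,0,0],"roll":-0.117,"grip":60},{"xyz":[0,0,0],"roll":-0.117,"grip":60},{"xyz":[0,0,0],"roll":-0.117,"grip":60}])

```text
time_s: 7.68
position: [0.4287, 0.2974, 0.3004]
tcp_rot: [[-0.901, 0.434, -0.0], [0.434, 0.901, -0.0], [0.0, -0.0, -1.0]]
force: [-0.8, 0.7, -0.3]
opening: 0.604
grasp_force: 0.0
```

Call:
move_arm(increments=[{"xyz":[0,0,0],"roll":-0.117,"grip":60},{"xyz":[0,0,0],"roll":-0.117,"grip":60},{"xyz":[0,0,0],"roll":-0.117,"grip":60},{"xyz":[0,0,0],"roll":-0.117,"grip":60},{"xyz":[0,0,0],"roll":0,"grip":60}])

```text
time_s: 8.1
position: [0.4288, 0.2974, 0.3004]
tcp_rot: [[-1.0, -0.015, -0.0], [-0.015, 1.0, -0.0], [0.0, -0.0, -1.0]]
force: [-0.1, 0.8, 0.4]
opening: 0.598
grasp_force: 0.0
```

```bash
python3 - <<'E'
from plan import *
from m import *
a,da=bot.capture("scene"); b,db=bot.capture("top")
for n,d in(("scene",da),("top",db)):
    C=cloud(n,d)
    for xy in[(.428,.292),(.43,.40)]: print(" tab",rect(sel(C,xy,.06,.055,.085))," blk",rect(sel(C,xy,.06,.03,.05)))
    print("knob?",rect(sel(C,(.59,.34),.08,.238,.27)))
plan([(428,292,110,90.5),(428,292,47,None)])
E
```

```text
tab (array([429.2, 293.8]), 45.3, 12.1, 1.2, 92)  blk (array([429.2, 293.6]), 81.2, 36.6, 0.9, 308)
 tab (array([430.5, 401.8]), 44.7, 11.7, -17.2, 96)  blk (array([430.4, 401.9]), 82.3, 36.0, -17.3, 327)
knob? (array([603.5, 344.9]), 17.7, 16.6, 61.7, 92)
 tab (array([0., 0.]), 0.0, 0.0, 0.0, 0)  blk (array([390.7, 289.8]), 34.8, 6.3, 89.4, 19)
 tab (array([0., 0.]), 0.0, 0.0, 0.0, 0)  blk (array([388.8, 399.2]), 12.3, 0.0, 89.3, 5)
knob? (array([601.4, 341.1]), 16.5, 16.3, 85.3, 41)
from [429.  297.5 300.4] 90.5
6 x [0.2, -0.9, 31.7]
2 x [-0.0, 0.0, 31.5]
```

Call:
move_arm(increments=[{"xyz":[0,-2.5,31.6],"roll":0,"grip":40},{"xyz":[0,-2.5,31.6],"roll":0,"grip":40},{"xyz":[0,0,31.6],"roll":0,"grip":40},{"xyz":[0,0,31.6],"roll":0,"grip":40},{"xyz":[0,0,31.6],"roll":0,"grip":40}])

```text
time_s: 8.62
position: [0.4296, 0.2926, 0.1415]
tcp_rot: [[-1.0, -0.008, 0.001], [-0.008, 1.0, 0.001], [-0.001, 0.001, -1.0]]
force: [-0.1, 1.1, -0.4]
opening: 0.413
grasp_force: 0.0
```

Call:
move_arm(increments=[{"xyz":[0,0,31.6],"roll":0,"grip":40},{"xyz":[0,0,31.6],"roll":0,"grip":40},{"xyz":[0,0,31.6],"roll":0,"grip":40},{"xyz":[0,0,0],"roll":0,"grip":40},{"xyz":[0,0,0],"roll":0,"grip":0}])

```text
time_s: 9.03
position: [0.4284, 0.2921, 0.0465]
tcp_rot: [[-1.0, -0.009, -0.004], [-0.009, 1.0, -0.002], [0.004, -0.002, -1.0]]
force: [1.0, 0.8, 1.1]
opening: 0.369
grasp_force: 0.0
```

Call:
move_arm(increments=[{"xyz":[0,0,0],"roll":0,"grip":0},{"xyz":[0,0,0],"roll":0,"grip":0},{"xyz":[0,0,0],"roll":0,"grip":0},{"xyz":[0,0,0],"roll":0,"grip":0},{"xyz":[0,0,0],"roll":0,"grip":0}])

```text
time_s: 9.45
position: [0.4308, 0.2933, 0.0495]
tcp_rot: [[-1.0, -0.01, 0.004], [-0.01, 1.0, 0.002], [-0.004, 0.002, -1.0]]
force: [-0.9, 1.9, 8.3]
opening: 0.132
grasp_force: 30.0
```

```bash
python3 - <<'E'
from plan import *
s=bot.read_state(); print(s["opening"],s["grasp_force"])
p,h=plan([(428,292,230,None),(476,72.4,230,94.4),(476,72.4,64,None)])
E
```

```text
0.13235861960701328 29.970467342063785
from [430.8 293.3  49.5] 90.6
5 x [0.6, -0.2, -36.1]
6 x [-7.6, -36.7, -0.0]
   roll 1 x -0.0667
5 x [-0.0, 0.0, 33.2]
```

Call:
move_arm(increments=[{"xyz":[0,0,-30],"roll":0,"grip":0},{"xyz":[0,0,-30],"roll":0,"grip":0},{"xyz":[0,0,-30],"roll":0,"grip":0},{"xyz":[0,0,-30],"roll":0,"grip":0},{"xyz":[0,0,-30],"roll":0,"grip":0}])

```text
time_s: 9.87
position: [0.4289, 0.2923, 0.1993]
tcp_rot: [[-1.0, -0.01, -0.0], [-0.01, 1.0, -0.0], [0.0, -0.0, -1.0]]
force: [0.7, -0.5, -0.6]
opening: 0.137
grasp_force: 30.0
```

Call:
move_arm(increments=[{"xyz":[-7.6,-36.7,0],"roll":0,"grip":0},{"xyz":[-7.6,-36.7,0],"roll":0,"grip":0},{"xyz":[-7.6,-36.7,0],"roll":0,"grip":0},{"xyz":[-7.6,-36.7,0],"roll":0,"grip":0},{"xyz":[-7.6,-36.7,0],"roll":0,"grip":0}])

```text
time_s: 10.28
position: [0.4691, 0.108, 0.1981]
tcp_rot: [[-1.0, -0.011, 0.0], [-0.011, 1.0, -0.0], [-0.0, -0.0, -1.0]]
force: [0.0, 0.3, -1.5]
opening: 0.134
grasp_force: 30.0
```

Call:
move_arm(increments=[{"xyz":[-7.6,-36.7,0],"roll":0,"grip":0},{"xyz":[0,0,0],"roll":-0.067,"grip":0},{"xyz":[0,0,0],"roll":0,"grip":0},{"xyz":[0,0,0],"roll":0,"grip":0}])

```text
time_s: 10.62
position: [0.4768, 0.0727, 0.1977]
tcp_rot: [[-0.997, -0.074, -0.001], [-0.074, 0.997, 0.0], [0.001, 0.001, -1.0]]
force: [-0.5, 0.5, -2.2]
opening: 0.133
grasp_force: 30.0
```

```bash
python3 - <<'E'
from plan import *
from h import *
plan([(476,72.4,199,94.4),(476,72.4,64,None)])
t,d=bot.capture("scene"); save("s2.png",cv2.resize(t[150:350,220:460],None,fx=3,fy=3))
E
```

```text
from [476.8  72.7 197.7] 94.3
1 x [0.8, -0.3, -1.3]
4 x [-0.0, 0.0, 33.8]
```

View pics/s2.png

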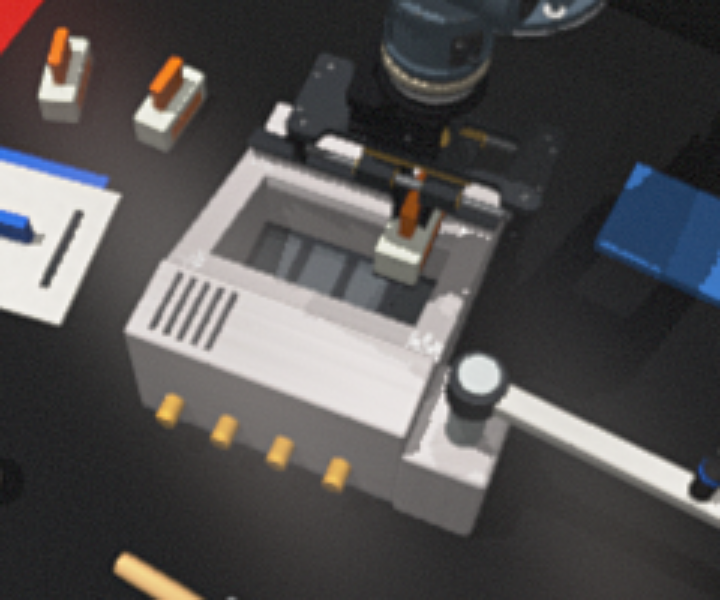

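Call:
move_arm(increments=[{"xyz":[0,0,30],"roll":0,"grip":0},{"xyz":[0,0,30],"roll":0,"grip":0},{"xyz":[0,0,30],"roll":0,"grip":0},{"xyz":[0,0,25],"roll":0,"grip":0},{"xyz":[0,0,10],"roll":0,"grip":0}])

```text
time_s: 11.08
position: [0.4749, 0.0746, 0.0699]
tcp_rot: [[-0.997, -0.079, -0.006], [-0.079, 0.997, 0.001], [0.006, 0.001, -1.0]]
force: [-0.9, -0.1, -1.2]
opening: 0.134
grasp_force: 30.0
```

Call:
move_arm(increments=[{"xyz":[0,0,4],"roll":0,"grip":0},{"xyz":[0,0,3],"roll":0,"grip":0},{"xyz":[0,0,0],"roll":0,"grip":0}])

```text
time_s: 11.33
position: [0.4773, 0.074, 0.0661]
tcp_rot: [[-0.997, -0.078, 0.0], [-0.078, 0.997, 0.0], [-0.0, 0.0, -1.0]]
force: [0.0, 0.1, -2.6]
opening: 0.135
grasp_force: 30.0
```

Call:
move_arm(increments=[{"xyz":[0,0,2],"roll":0,"grip":0},{"xyz":[0,0,0],"roll":0,"grip":0},{"xyz":[0,0,0],"roll":0,"grip":25},{"xyz":[0,0,0],"roll":0,"grip":25},{"xyz":[0,0,0],"roll":0,"grip":25}])

```text
time_s: 11.75
position: [0.4783, 0.073, 0.0643]
tcp_rot: [[-0.997, -0.077, 0.002], [-0.077, 0.997, -0.0], [-0.002, -0.0, -1.0]]
force: [0.3, 0.9, 0.2]
opening: 0.231
grasp_force: 0.0
```

Call:
move_arm(increments=[{"xyz":[0,0,0],"roll":0,"grip":25},{"xyz":[0,0,-25],"roll":0,"grip":25},{"xyz":[0,0,-35],"roll":0,"grip":25},{"xyz":[0,0,-35],"roll":0,"grip":25},{"xyz":[0,0,-35],"roll":0,"grip":25}])

```text
time_s: 12.17
position: [0.4769, 0.0728, 0.1948]
tcp_rot: [[-0.997, -0.077, -0.001], [-0.077, 0.997, 0.0], [0.001, 0.0, -1.0]]
force: [0.4, 0.5, -0.3]
opening: 0.248
grasp_force: 0.0
```

```bash
python3 - <<'E'
from plan import *
plan([(429,401,200,73),(429,401,48,None)])
E
```

```text
from [476.9  72.8 194.8] 94.4
9 x [2.5, 36.8, -0.6]
   roll 4 x 0.0934
4 x [0.0, 0.0, 38.0]
```

Call:
move_arm(increments=[{"xyz":[2.5,36.8,0],"roll":0,"grip":40},{"xyz":[2.5,36.8,0],"roll":0,"grip":40},{"xyz":[2.5,36.8,0],"roll":0,"grip":40},{"xyz":[2.5,36.8,0],"roll":0,"grip":40},{"xyz":[2.5,36.8,0],"roll":0,"grip":40}])

```text
time_s: 12.58
position: [0.4503, 0.2568, 0.1938]
tcp_rot: [[-0.997, -0.076, 0.0], [-0.076, 0.997, 0.0], [-0.0, -0.0, -1.0]]
force: [0.3, 0.8, -0.2]
opening: 0.392
grasp_force: 0.0
```

Call:
move_arm(increments=[{"xyz":[2.5,36.8,0],"roll":0,"grip":40},{"xyz":[2.5,36.8,0],"roll":0,"grip":40},{"xyz":[2.5,36.8,0],"roll":0,"grip":40},{"xyz":[2.5,36.8,0],"roll":0,"grip":40},{"xyz":[0,0,0],"roll":0.093,"grip":40}])

```text
time_s: 13.0
position: [0.4286, 0.4076, 0.1938]
tcp_rot: [[-1.0, 0.012, 0.002], [0.012, 1.0, 0.005], [-0.002, 0.005, -1.0]]
force: [0.8, 0.6, -0.3]
opening: 0.403
grasp_force: 0.0
```

Call:
move_arm(increments=[{"xyz":[0,0,0],"roll":0.093,"grip":40},{"xyz":[0,0,0],"roll":0.093,"grip":40},{"xyz":[0,0,0],"roll":0.093,"grip":40},{"xyz":[0,0,0],"roll":0,"grip":40},{"xyz":[0,0,0],"roll":0,"grip":40}])

```text
time_s: 13.42
position: [0.4294, 0.4012, 0.1934]
tcp_rot: [[-0.958, 0.288, -0.0], [0.288, 0.958, -0.0], [0.0, -0.0, -1.0]]
force: [0.0, 1.1, -0.1]
opening: 0.399
grasp_force: 0.0
```

```bash
python3 - <<'E'
from plan import *
from m import *
a,da=bot.capture("scene"); b,db=bot.capture("top")
for n,d in(("scene",da),("top",db)):
    C=cloud(n,d)
    for xy in[(.43,.40),(.362,-.229),(.38,-.34),(.477,.073)]: print(" tab",rect(sel(C,xy,.07,.055,.087))," blk",rect(sel(C,xy,.06,.03,.05)))
plan([(429.5,401,195,73),(429.5,401,48,None)])
E
```

```text
tab (array([431.1, 401.7]), 44.4, 11.9, -17.5, 99)  blk (array([430.7, 401.6]), 80.6, 35.7, -17.0, 330)
 tab (array([ 364.1, -228.5]), 44.4, 13.7, -2.4, 100)  blk (array([ 364.8, -225.5]), 82.2, 37.6, -5.7, 223)
 tab (array([ 382.1, -339.5]), 46.7, 13.1, 20.1, 86)  blk (array([ 381.7, -340. ]), 83.1, 38.1, 20.9, 210)
 tab (array([461.3,  77.8]), 103.6, 100.5, 4.6, 340)  blk (array([452.9,  90.6]), 102.5, 41.4, 41.8, 64)
 tab (array([0., 0.]), 0.0, 0.0, 0.0, 0)  blk (array([460.7, 389.4]), 35.0, 13.0, 75.7, 38)
 tab (array([ 360.4, -231.4]), 43.3, 13.5, -2.8, 72)  blk (array([ 361.3, -231.7]), 79.4, 37.8, 0.6, 225)
 tab (array([ 378.3, -341.4]), 42.7, 13.0, 17.4, 69)  blk (array([ 378.4, -342.4]), 80.1, 38.1, 20.7, 220)
 tab (array([473.5,  68. ]), 129.2, 65.0, 4.8, 175)  blk (array([480.9,  76.9]), 93.2, 48.5, 4.6, 32)
from [429.5 401.2 193.5] 73.2
1 x [-0.1, -0.2, -1.5]
4 x [0.0, 0.0, 36.8]
```

Call:
move_arm(increments=[{"xyz":[0,0,36.5],"roll":0,"grip":40},{"xyz":[0,0,36.5],"roll":0,"grip":40},{"xyz":[0,0,36.5],"roll":0,"grip":40},{"xyz":[0,0,36.5],"roll":0,"grip":40},{"xyz":[0,0,0],"roll":0,"grip":40}])

```text
time_s: 13.93
position: [0.4283, 0.4003, 0.0422]
tcp_rot: [[-0.957, 0.29, -0.005], [0.29, 0.957, -0.003], [0.004, -0.004, -1.0]]
force: [-1.1, 0.6, 0.4]
opening: 0.401
grasp_force: 0.0
```

Call:
move_arm(increments=[{"xyz":[0,0,0],"roll":0,"grip":0},{"xyz":[0,0,0],"roll":0,"grip":0},{"xyz":[0,0,0],"roll":0,"grip":0},{"xyz":[0,0,0],"roll":0,"grip":0},{"xyz":[0,0,0],"roll":0,"grip":0}])

```text
time_s: 14.35
position: [0.4301, 0.4018, 0.0491]
tcp_rot: [[-0.957, 0.29, 0.002], [0.29, 0.957, 0.001], [-0.002, 0.002, -1.0]]
force: [0.3, 0.9, 4.6]
opening: 0.135
grasp_force: 30.0
```

Call:
move_arm(increments=[{"xyz":[0,0,-30],"roll":0,"grip":0},{"xyz":[0,0,-30],"roll":0,"grip":0},{"xyz":[0,0,-30],"roll":0,"grip":0},{"xyz":[0,0,-30],"roll":0,"grip":0},{"xyz":[0,0,-30],"roll":0,"grip":0}])

```text
time_s: 14.77
position: [0.4289, 0.401, 0.1996]
tcp_rot: [[-0.957, 0.29, 0.0], [0.29, 0.957, -0.0], [-0.0, -0.0, -1.0]]
force: [0.5, 0.2, -2.2]
opening: 0.135
grasp_force: 30.0
```

Call:
move_arm(increments=[{"xyz":[-15.6,-34,0],"roll":0,"grip":0},{"xyz":[-15.6,-34,0],"roll":0,"grip":0},{"xyz":[-15.6,-34,0],"roll":0,"grip":0},{"xyz":[-15.6,-34,0],"roll":0,"grip":0},{"xyz":[-15.6,-34,0],"roll":0,"grip":0}])

```text
time_s: 15.18
position: [0.4542, 0.2145, 0.1984]
tcp_rot: [[-0.957, 0.289, 0.001], [0.289, 0.957, 0.0], [-0.001, 0.0, -1.0]]
force: [0.6, -0.3, -1.6]
opening: 0.139
grasp_force: 30.0
```

Call:
move_arm(increments=[{"xyz":[-15.6,-34,0],"roll":0,"grip":0},{"xyz":[-15.6,-34,0],"roll":0,"grip":0},{"xyz":[-15.6,-34,0],"roll":0,"grip":0},{"xyz":[-15.6,-34,0],"roll":0,"grip":0},{"xyz":[-15.6,-34,0],"roll":0,"grip":0}])

```text
time_s: 15.6
position: [0.4795, 0.029, 0.1983]
tcp_rot: [[-0.957, 0.29, 0.001], [0.29, 0.957, -0.0], [-0.001, 0.0, -1.0]]
force: [1.1, -0.3, -2.4]
opening: 0.135
grasp_force: 30.0
```

Call:
move_arm(increments=[{"xyz":[0,0,0],"roll":-0.0925,"grip":0},{"xyz":[0,0,0],"roll":-0.0925,"grip":0},{"xyz":[0,0,0],"roll":-0.0925,"grip":0},{"xyz":[0,0,0],"roll":-0.0925,"grip":0},{"xyz":[0,0,0],"roll":0,"grip":0}])

```text
time_s: 16.02
position: [0.4796, 0.0305, 0.1981]
tcp_rot: [[-0.997, -0.076, 0.0], [-0.076, 0.997, -0.0], [-0.0, -0.0, -1.0]]
force: [-0.4, 0.5, -1.8]
opening: 0.135
grasp_force: 30.0
```

```bash
python3 - <<'E'
from plan import *
plan([(479.2,30.5,195,94.4),(479.2,30.5,64,None)])
E
```

```text
from [479.6  30.5 198.1] 94.4
1 x [0.4, 0.0, 3.1]
4 x [-0.0, 0.0, 32.8]
```

Call:
move_arm(increments=[{"xyz":[0,0,30],"roll":0,"grip":0},{"xyz":[0,0,30],"roll":0,"grip":0},{"xyz":[0,0,30],"roll":0,"grip":0},{"xyz":[0,0,25],"roll":0,"grip":0},{"xyz":[0,0,10],"roll":0,"grip":0}])

```text
time_s: 16.43
position: [0.4781, 0.0311, 0.0703]
tcp_rot: [[-0.997, -0.073, -0.005], [-0.073, 0.997, 0.001], [0.004, 0.001, -1.0]]
force: [-0.8, 0.2, -1.9]
opening: 0.138
grasp_force: 30.0
```

Call:
move_arm(increments=[{"xyz":[0,0,4],"roll":0,"grip":0},{"xyz":[0,0,3],"roll":0,"grip":0},{"xyz":[0,0,2],"roll":0,"grip":0},{"xyz":[0,0,0],"roll":0,"grip":0},{"xyz":[0,0,0],"roll":0,"grip":0}])

```text
time_s: 16.85
position: [0.4809, 0.0307, 0.065]
tcp_rot: [[-0.997, -0.075, 0.003], [-0.075, 0.997, -0.0], [-0.003, -0.001, -1.0]]
force: [-0.8, 1.5, 3.7]
opening: 0.132
grasp_force: 30.0
```

Call:
move_arm(increments=[{"xyz":[0,0,0],"roll":0,"grip":25},{"xyz":[0,0,0],"roll":0,"grip":25},{"xyz":[0,0,0],"roll":0,"grip":25},{"xyz":[0,0,0],"roll":0,"grip":25},{"xyz":[0,0,-25],"roll":0,"grip":25}])

```text
time_s: 17.27
position: [0.4775, 0.031, 0.0859]
tcp_rot: [[-0.997, -0.075, -0.008], [-0.075, 0.997, 0.001], [0.008, 0.002, -1.0]]
force: [0.2, 0.8, -0.6]
opening: 0.244
grasp_force: 0.0
```

Call:
move_arm(increments=[{"xyz":[0,0,-35],"roll":0,"grip":25},{"xyz":[0,0,-35],"roll":0,"grip":25},{"xyz":[0,0,-35],"roll":0,"grip":25}])

```text
time_s: 17.52
position: [0.4794, 0.0308, 0.1948]
tcp_rot: [[-0.997, -0.075, -0.001], [-0.075, 0.997, 0.0], [0.001, 0.0, -1.0]]
force: [0.8, -0.0, 0.2]
opening: 0.247
grasp_force: 0.0
```

```bash
python3 - <<'E'
from plan import *
plan([(362.5,-230,195,88),(381,-341,195,110)])
E
```

```text
from [479.4  30.8 194.8] 94.3
8 x [17.0, -31.4, -0.0]
   roll 1 x 0.1099
3 x [-7.5, -36.8, -0.0]
   roll 4 x -0.096
```

Call:
move_arm(increments=[{"xyz":[17,-31.4,0],"roll":0,"grip":40},{"xyz":[17,-31.4,0],"roll":0,"grip":40},{"xyz":[17,-31.4,0],"roll":0,"grip":40},{"xyz":[17,-31.4,0],"roll":0,"grip":40},{"xyz":[17,-31.4,0],"roll":0,"grip":40}])

```text
time_s: 17.93
position: [0.4062, -0.1333, 0.1939]
tcp_rot: [[-0.997, -0.076, 0.0], [-0.076, 0.997, -0.0], [-0.0, -0.0, -1.0]]
force: [0.7, 0.1, 0.1]
opening: 0.396
grasp_force: 0.0
```

Call:
move_arm(increments=[{"xyz":[17,-31.4,0],"roll":0,"grip":40},{"xyz":[17,-31.4,0],"roll":0,"grip":40},{"xyz":[17,-31.4,0],"roll":0,"grip":40},{"xyz":[0,0,0],"roll":0.11,"grip":40},{"xyz":[0,0,0],"roll":0,"grip":40}])

```text
time_s: 18.35
position: [0.3626, -0.232, 0.1936]
tcp_rot: [[-0.999, 0.042, 0.0], [0.042, 0.999, -0.0], [-0.0, -0.0, -1.0]]
force: [0.6, -0.0, 0.2]
opening: 0.397
grasp_force: 0.0
```

```bash
python3 - <<'E'
from plan import *
from m import *
a,da=bot.capture("scene"); b,db=bot.capture("top"); save("s3.png",cv2.resize(a[150:350,220:460],None,fx=3,fy=3))
for n,d in(("scene",da),("top",db)):
    C=cloud(n,d)
    for xy in[(.362,-.229),(.38,-.34),(.477,.073),(.48,.03)]: print(" tab",rect(sel(C,xy,.07,.055,.087))," blk",rect(sel(C,xy,.06,.03,.05)))
plan([(362.5,-230,195,88),(362.5,-230,48,None)])
E
```

```text
tab (array([ 364.3, -229.1]), 46.2, 13.5, -3.0, 98)  blk (array([ 362.7, -227.6]), 83.5, 37.5, -4.1, 228)
 tab (array([ 406.4, -332.9]), 43.5, 13.1, 18.5, 86)  blk (array([ 400.8, -335. ]), 76.3, 36.7, 18.5, 159)
 tab (array([462.3,  73.4]), 126.9, 90.5, 84.1, 503)  blk (array([454.3,  86. ]), 83.7, 68.4, -88.4, 87)
 tab (array([462.4,  37. ]), 105.5, 81.0, -85.0, 508)  blk (array([444.9,  41.3]), 76.5, 43.5, 39.9, 82)
 tab (array([0., 0.]), 0.0, 0.0, 0.0, 0)  blk (array([ 369.3, -215.6]), 63.3, 5.9, -2.1, 32)
 tab (array([0., 0.]), 0.0, 0.0, 0.0, 0)  blk (array([ 424.7, -346.7]), 0.0, 0.0, 0.0, 1)
 tab (array([474.7,  54.9]), 128.5, 90.3, 4.2, 298)  blk (array([479.9,  62. ]), 95.3, 80.6, 83.2, 54)
 tab (array([476.3,  39.9]), 127.7, 95.1, 4.8, 294)  blk (array([479.5,  42.3]), 86.0, 84.5, -49.5, 59)
from [ 362.9 -229.6  193.5] 88.1
1 x [0.4, -0.4, -1.5]
4 x [0.0, 0.0, 36.8]
```

View pics/s3.png

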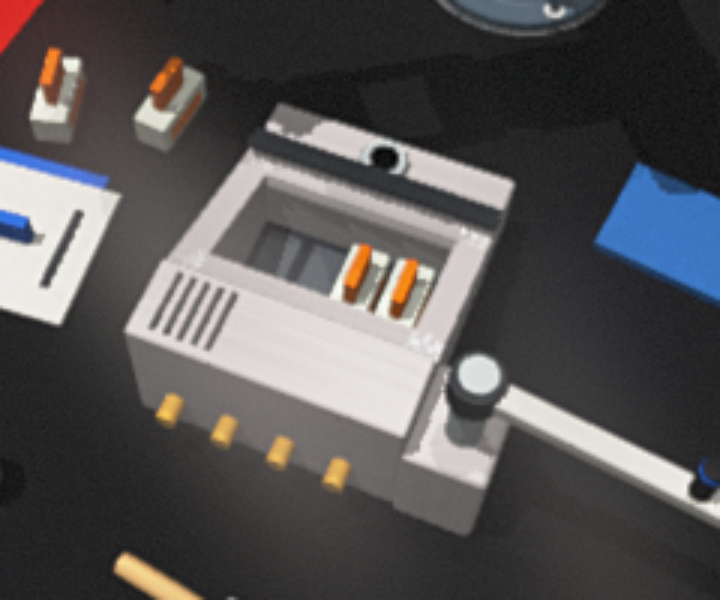

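Call:
move_arm(increments=[{"xyz":[0,0,36.3],"roll":0,"grip":40},{"xyz":[0,0,36.3],"roll":0,"grip":40},{"xyz":[0,0,36.3],"roll":0,"grip":40},{"xyz":[0,0,36.3],"roll":0,"grip":40},{"xyz":[0,0,0],"roll":0,"grip":40}])

```text
time_s: 18.87
position: [0.3621, -0.2272, 0.0426]
tcp_rot: [[-1.0, 0.031, -0.007], [0.031, 0.999, 0.008], [0.008, 0.008, -1.0]]
force: [0.5, -0.6, -0.1]
opening: 0.4
grasp_force: 0.0
```

Call:
move_arm(increments=[{"xyz":[0,0,0],"roll":0,"grip":0},{"xyz":[0,0,0],"roll":0,"grip":0},{"xyz":[0,0,0],"roll":0,"grip":0},{"xyz":[0,0,0],"roll":0,"grip":0},{"xyz":[0,0,0],"roll":0,"grip":0}])

```text
time_s: 19.28
position: [0.3639, -0.2304, 0.0506]
tcp_rot: [[-0.999, 0.034, 0.003], [0.034, 0.999, -0.003], [-0.003, -0.003, -1.0]]
force: [0.8, 2.5, 10.2]
opening: 0.137
grasp_force: 30.0
```

Call:
move_arm(increments=[{"xyz":[0,0,-30],"roll":0,"grip":0},{"xyz":[0,0,-30],"roll":0,"grip":0},{"xyz":[0,0,-30],"roll":0,"grip":0},{"xyz":[0,0,-30],"roll":0,"grip":0},{"xyz":[0,0,-30],"roll":0,"grip":0}])

```text
time_s: 19.7
position: [0.3626, -0.2293, 0.2009]
tcp_rot: [[-0.999, 0.035, 0.001], [0.035, 0.999, -0.001], [-0.001, -0.001, -1.0]]
force: [0.3, 0.4, -2.5]
opening: 0.135
grasp_force: 30.0
```

Call:
move_arm(increments=[{"xyz":[-16,31.8,0],"roll":0,"grip":0},{"xyz":[-16,31.8,0],"roll":0,"grip":0},{"xyz":[-16,31.8,0],"roll":0,"grip":0},{"xyz":[-16,31.8,0],"roll":0,"grip":0},{"xyz":[-16,31.8,0],"roll":0,"grip":0}])

```text
time_s: 20.12
position: [0.4486, -0.0722, 0.1997]
tcp_rot: [[-0.999, 0.035, 0.001], [0.035, 0.999, -0.001], [-0.001, -0.001, -1.0]]
force: [0.9, 0.1, -2.8]
opening: 0.14
grasp_force: 30.0
```

Call:
move_arm(increments=[{"xyz":[-16,31.8,0],"roll":0,"grip":0},{"xyz":[-16,31.8,0],"roll":0,"grip":0},{"xyz":[0,0,0],"roll":-0.111,"grip":0},{"xyz":[0,0,0],"roll":0,"grip":0},{"xyz":[0,0,0],"roll":0,"grip":0}])

```text
time_s: 20.53
position: [0.4821, -0.011, 0.199]
tcp_rot: [[-0.997, -0.075, -0.0], [-0.075, 0.997, -0.0], [0.0, -0.0, -1.0]]
force: [-0.5, 0.6, -1.8]
opening: 0.137
grasp_force: 30.0
```

```bash
python3 - <<'E'
from plan import *
plan([(482.4,-11.3,195,94.4),(482.4,-11.3,64,None)])
E
```

```text
from [482.1 -11.  199. ] 94.3
1 x [-0.3, -0.3, 4.0]
4 x [-0.0, 0.0, 32.8]
```

Call:
move_arm(increments=[{"xyz":[0,0,30],"roll":0,"grip":0},{"xyz":[0,0,30],"roll":0,"grip":0},{"xyz":[0,0,30],"roll":0,"grip":0},{"xyz":[0,0,25],"roll":0,"grip":0},{"xyz":[0,0,10],"roll":0,"grip":0}])

```text
time_s: 20.95
position: [0.4804, -0.0124, 0.0711]
tcp_rot: [[-0.997, -0.071, -0.005], [-0.071, 0.997, 0.001], [0.005, 0.002, -1.0]]
force: [-0.6, -0.2, -1.6]
opening: 0.133
grasp_force: 30.0
```

Call:
move_arm(increments=[{"xyz":[0,0,4],"roll":0,"grip":0},{"xyz":[0,0,3],"roll":0,"grip":0},{"xyz":[0,0,2],"roll":0,"grip":0},{"xyz":[0,0,0],"roll":0,"grip":0},{"xyz":[0,0,0],"roll":0,"grip":0}])

```text
time_s: 21.37
position: [0.4816, -0.0123, 0.0667]
tcp_rot: [[-0.997, -0.074, -0.001], [-0.074, 0.997, -0.001], [0.001, -0.001, -1.0]]
force: [-5.2, -1.9, 8.1]
opening: 0.133
grasp_force: 30.0
```

Call:
move_arm(increments=[{"xyz":[0,0,0],"roll":0,"grip":25},{"xyz":[0,0,0],"roll":0,"grip":25},{"xyz":[0,0,0],"roll":0,"grip":25},{"xyz":[0,0,0],"roll":0,"grip":25},{"xyz":[0,0,-25],"roll":0,"grip":25}])

```text
time_s: 21.78
position: [0.4807, -0.0111, 0.087]
tcp_rot: [[-0.997, -0.075, -0.007], [-0.075, 0.997, 0.002], [0.007, 0.002, -1.0]]
force: [0.4, 0.2, -0.1]
opening: 0.249
grasp_force: 0.0
```

Call:
move_arm(increments=[{"xyz":[0,0,-35],"roll":0,"grip":25},{"xyz":[0,0,-35],"roll":0,"grip":25},{"xyz":[0,0,-35],"roll":0,"grip":25}])

```text
time_s: 22.03
position: [0.4826, -0.0113, 0.1957]
tcp_rot: [[-0.997, -0.076, -0.001], [-0.076, 0.997, 0.0], [0.001, 0.0, -1.0]]
force: [0.5, -0.4, -0.4]
opening: 0.248
grasp_force: 0.0
```

```bash
python3 - <<'E'
from plan import *
from m import *
a,da=bot.capture("scene"); b,db=bot.capture("top"); 
for n,d in(("scene",da),("top",db)):
    C=cloud(n,d)
    for xy in[(.403,-.335)]: print(" tab",rect(sel(C,xy,.07,.055,.087))," blk",rect(sel(C,xy,.06,.03,.05)))
plan([(402.5,-335,195,109)])
E
```

```text
tab (array([ 407.2, -332.5]), 43.5, 12.8, 21.1, 87)  blk (array([ 407.3, -333.2]), 80.1, 37.5, 20.0, 208)
 tab (array([ 402.8, -335.1]), 44.1, 12.6, 20.8, 71)  blk (array([ 402.7, -334.9]), 79.9, 38.9, 21.3, 220)
from [487.  -12.3 199.7] 94.4
9 x [12.1, -35.0, 0.5]
   roll 3 x -0.0851
```

Call:
move_arm(increments=[{"xyz":[11.35,-35.1,0],"roll":0,"grip":40},{"xyz":[11.35,-35.1,0],"roll":0,"grip":40},{"xyz":[11.35,-35.1,0],"roll":0,"grip":40},{"xyz":[11.35,-35.1,0],"roll":0,"grip":40},{"xyz":[11.35,-35.1,0],"roll":0,"grip":40}])

```text
time_s: 22.55
position: [0.4389, -0.1919, 0.1939]
tcp_rot: [[-0.997, -0.076, -0.001], [-0.076, 0.997, 0.001], [0.0, 0.001, -1.0]]
force: [0.9, -0.6, -0.5]
opening: 0.393
grasp_force: 0.0
```

Call:
move_arm(increments=[{"xyz":[11.35,-35.1,0],"roll":0,"grip":40},{"xyz":[11.35,-35.1,0],"roll":0,"grip":40},{"xyz":[11.35,-35.1,0],"roll":0,"grip":40},{"xyz":[11.35,-35.1,0],"roll":0,"grip":40},{"xyz":[0,0,0],"roll":-0.0937,"grip":40}])

```text
time_s: 22.97
position: [0.4045, -0.3418, 0.1941]
tcp_rot: [[-0.986, -0.165, 0.002], [-0.165, 0.986, -0.006], [-0.001, -0.006, -1.0]]
force: [0.6, -0.1, 0.7]
opening: 0.402
grasp_force: 0.0
```

Call:
move_arm(increments=[{"xyz":[0,0,0],"roll":-0.0937,"grip":40},{"xyz":[0,0,0],"roll":-0.0937,"grip":40},{"xyz":[0,0,36],"roll":0,"grip":40},{"xyz":[0,0,36],"roll":0,"grip":40},{"xyz":[0,0,0],"roll":0,"grip":40}])

```text
time_s: 23.38
position: [0.4017, -0.3303, 0.1163]
tcp_rot: [[-0.937, -0.349, -0.009], [-0.349, 0.937, 0.011], [0.004, 0.014, -1.0]]
force: [-0.7, 1.6, -0.1]
opening: 0.402
grasp_force: 0.0
```

```bash
python3 - <<'E'
from plan import *
plan([(405,-334,48,110.5)])
E
```

```text
from [ 401.7 -330.3  116.3] 110.4
2 x [-0.9, -2.3, 34.2]
```

Call:
move_arm(increments=[{"xyz":[0,0,36.5],"roll":0,"grip":40},{"xyz":[0,0,36.5],"roll":0,"grip":40},{"xyz":[0,0,0],"roll":0,"grip":40},{"xyz":[0,0,0],"roll":0,"grip":40},{"xyz":[0,0,0],"roll":0,"grip":0}])

```text
time_s: 23.8
position: [0.4059, -0.335, 0.0512]
tcp_rot: [[-0.937, -0.35, 0.001], [-0.35, 0.937, -0.002], [-0.001, -0.002, -1.0]]
force: [-0.0, -0.1, 0.4]
opening: 0.372
grasp_force: 0.0
```

Call:
move_arm(increments=[{"xyz":[0,0,0],"roll":0,"grip":0},{"xyz":[0,0,0],"roll":0,"grip":0},{"xyz":[0,0,0],"roll":0,"grip":0},{"xyz":[0,0,0],"roll":0,"grip":0},{"xyz":[0,0,0],"roll":0,"grip":0}])

```text
time_s: 24.22
position: [0.4055, -0.3345, 0.0511]
tcp_rot: [[-0.937, -0.35, 0.001], [-0.35, 0.937, -0.002], [-0.001, -0.002, -1.0]]
force: [-0.4, 0.1, 7.5]
opening: 0.137
grasp_force: 30.0
```

Call:
move_arm(increments=[{"xyz":[0,0,-30],"roll":0,"grip":0},{"xyz":[0,0,-30],"roll":0,"grip":0},{"xyz":[0,0,-30],"roll":0,"grip":0},{"xyz":[0,0,-30],"roll":0,"grip":0},{"xyz":[0,0,-30],"roll":0,"grip":0}])

```text
time_s: 24.63
position: [0.4046, -0.3336, 0.201]
tcp_rot: [[-0.937, -0.35, -0.0], [-0.35, 0.937, 0.0], [0.0, 0.001, -1.0]]
force: [1.3, -0.7, -2.7]
opening: 0.133
grasp_force: 30.0
```

Call:
move_arm(increments=[{"xyz":[-19.3,26.1,0],"roll":0,"grip":0},{"xyz":[-19.3,26.1,0],"roll":0,"grip":0},{"xyz":[-19.3,26.1,0],"roll":0,"grip":0},{"xyz":[-19.3,26.1,0],"roll":0,"grip":0},{"xyz":[-19.3,26.1,0],"roll":0,"grip":0}])

```text
time_s: 25.05
position: [0.4495, -0.1765, 0.1997]
tcp_rot: [[-0.937, -0.349, -0.0], [-0.349, 0.937, 0.0], [0.0, 0.0, -1.0]]
force: [1.0, -0.2, -3.0]
opening: 0.133
grasp_force: 30.0
```

Call:
move_arm(increments=[{"xyz":[-19.3,26.1,0],"roll":0,"grip":0},{"xyz":[-19.3,26.1,0],"roll":0,"grip":0},{"xyz":[-19.3,26.1,0],"roll":0,"grip":0},{"xyz":[-19.3,26.1,0],"roll":0,"grip":0},{"xyz":[0,0,0],"roll":0.0937,"grip":0}])

```text
time_s: 25.47
position: [0.4856, -0.048, 0.1996]
tcp_rot: [[-0.965, -0.264, -0.0], [-0.264, 0.965, 0.003], [-0.001, 0.003, -1.0]]
force: [0.1, 0.3, -1.5]
opening: 0.134
grasp_force: 30.0
```

Call:
move_arm(increments=[{"xyz":[0,0,0],"roll":0.0937,"grip":0},{"xyz":[0,0,0],"roll":0.0937,"grip":0},{"xyz":[0,0,0],"roll":0,"grip":0},{"xyz":[0,0,0],"roll":0,"grip":0},{"xyz":[0,0,0],"roll":0,"grip":0}])

```text
time_s: 25.88
position: [0.4854, -0.0534, 0.1995]
tcp_rot: [[-0.997, -0.078, -0.0], [-0.078, 0.997, 0.0], [0.0, 0.0, -1.0]]
force: [-0.6, 0.1, -2.4]
opening: 0.132
grasp_force: 30.0
```

```bash
python3 - <<'E'
from plan import *
from h import *
plan([(485.6,-53.2,199,94.4)])
a,da=bot.capture("scene");save("s4.png",cv2.resize(a[150:350,220:460],None,fx=3,fy=3))
E
```

```text
from [485.4 -53.4 199.5] 94.5
1 x [-0.2, 0.2, 0.5]
```

View pics/s4.png

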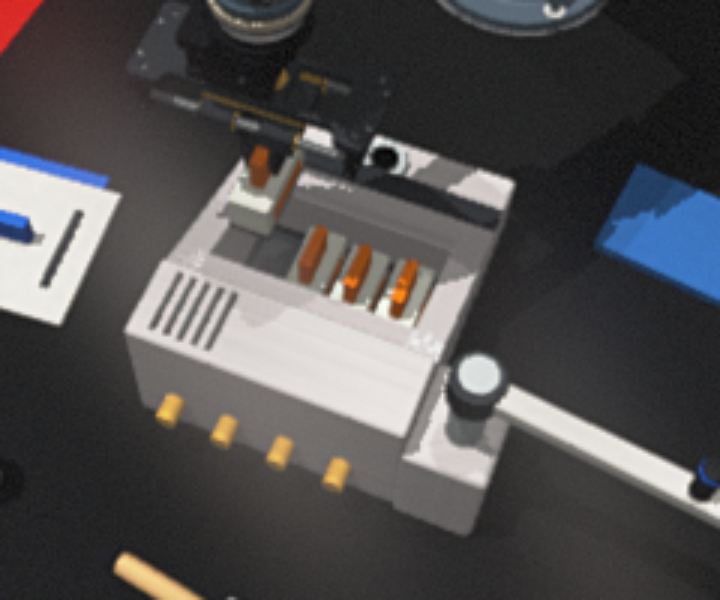

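Call:
move_arm(increments=[{"xyz":[0,0,30],"roll":0,"grip":0},{"xyz":[0,0,30],"roll":0,"grip":0},{"xyz":[0,0,30],"roll":0,"grip":0},{"xyz":[0,0,25],"roll":0,"grip":0},{"xyz":[0,0,10],"roll":0,"grip":0}])

```text
time_s: 26.35
position: [0.4839, -0.0531, 0.0717]
tcp_rot: [[-0.997, -0.076, -0.005], [-0.076, 0.997, 0.002], [0.005, 0.002, -1.0]]
force: [-0.5, -0.1, -2.9]
opening: 0.131
grasp_force: 30.0
```

Call:
move_arm(increments=[{"xyz":[0,0,4],"roll":0,"grip":0},{"xyz":[0,0,3],"roll":0,"grip":0},{"xyz":[0,0,2],"roll":0,"grip":0},{"xyz":[0,0,0],"roll":0,"grip":0},{"xyz":[0,0,0],"roll":0,"grip":0}])

```text
time_s: 26.77
position: [0.487, -0.0538, 0.0672]
tcp_rot: [[-0.997, -0.076, 0.003], [-0.076, 0.997, -0.001], [-0.003, -0.001, -1.0]]
force: [-0.4, -0.1, 4.1]
opening: 0.133
grasp_force: 30.0
```

Call:
move_arm(increments=[{"xyz":[0,0,0],"roll":0,"grip":25},{"xyz":[0,0,0],"roll":0,"grip":25},{"xyz":[0,0,0],"roll":0,"grip":25},{"xyz":[0,0,0],"roll":0,"grip":25},{"xyz":[0,0,-25],"roll":0,"grip":25}])

```text
time_s: 27.18
position: [0.4833, -0.0526, 0.0878]
tcp_rot: [[-0.997, -0.076, -0.007], [-0.076, 0.997, 0.003], [0.007, 0.003, -1.0]]
force: [-0.8, 0.2, 0.4]
opening: 0.243
grasp_force: 0.0
```

Call:
move_arm(increments=[{"xyz":[0,0,-35],"roll":0,"grip":25},{"xyz":[0,0,-35],"roll":0,"grip":25},{"xyz":[0,0,-35],"roll":0,"grip":25},{"xyz":[0,0,0],"roll":0,"grip":100},{"xyz":[0,0,0],"roll":0,"grip":100}])

```text
time_s: 27.6
position: [0.4871, -0.0538, 0.1975]
tcp_rot: [[-0.997, -0.076, 0.005], [-0.076, 0.997, -0.002], [-0.005, -0.002, -1.0]]
force: [-0.0, -0.6, -0.3]
opening: 0.331
grasp_force: 0.0
```

```bash
python3 - <<'E'
from plan import *
from m import *
a,da=bot.capture("scene"); b,db=bot.capture("top"); save("s5.png",cv2.resize(a[150:350,170:410],None,fx=3,fy=3))
for n,d,s in(("scene",da,a.astype(int)),("top",db,b.astype(int))):
    C=cloud(n,d); q=np.hypot(C[...,0]-.55,C[...,1]+.31)<.15
    w=(s.min(-1)>140)&q&(C[...,2]<.02)&(C[...,2]>.0); print("white",rect(C[w]))
    bl=(s[...,2]>s[...,0]+60)&q; B=C[bl]; print("rib",rect(B[B[:,2]>.025]),"lip",rect(B[(B[:,2]<.02)&(B[:,0]<.51)]))
    org=(s[...,0]>s[...,2]+70)&(C[...,2]>.07)&(C[...,2]<.1)&(abs(C[...,0]-.48)<.08)&(abs(C[...,1])<.11)
    P=C[org]; 
    for yc in(.0724,.0305,-.0113,-.0532):
        Q=P[abs(P[:,1]-yc)<.018]; print(yc,rect(Q) if len(Q) else None, np.percentile(Q[:,2],95).round(3) if len(Q) else 0)
plan([(556,-314,195,98.5)])
E
```

```text
white (array([ 554.5, -316. ]), 204.7, 156.5, -80.8, 2729)
rib (array([ 556.6, -312.9]), 78.8, 17.8, -80.7, 169) lip (array([ 470.6, -327.9]), 161.5, 21.1, -80.4, 234)
0.0724 (array([476.3,  73.8]), 45.0, 11.3, 2.7, 82) 0.094
0.0305 (array([480.4,  31. ]), 44.5, 11.9, 1.7, 83) 0.093
-0.0113 (array([480.5, -11.7]), 44.4, 12.2, 2.7, 78) 0.095
-0.0532 (array([487.6, -53.2]), 45.9, 10.8, 2.3, 59) 0.095
white (array([ 556. , -316.1]), 204.3, 153.8, -81.2, 2586)
rib (array([ 554.2, -314.5]), 76.7, 13.7, -80.7, 105) lip (array([ 471.8, -329.8]), 168.5, 18.3, -81.2, 291)
0.0724 (array([473.2,  70.7]), 40.4, 10.8, 6.0, 50) 0.096
0.0305 None 0
-0.0113 None 0
-0.0532 None 0
from [484.9 -53.1 194.9] 94.4
8 x [-6.4, -33.2, -0.0]
   roll 1 x -0.0722
```

View pics/s5.png

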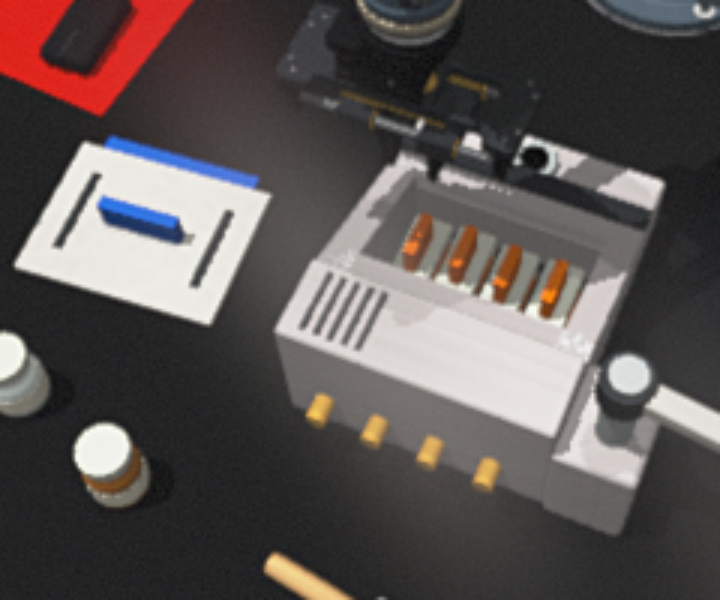

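Call:
move_arm(increments=[{"xyz":[-6.2,-33.3,0],"roll":0,"grip":100},{"xyz":[-6.2,-33.3,0],"roll":0,"grip":100},{"xyz":[-6.2,-33.3,0],"roll":0,"grip":100},{"xyz":[-6.2,-33.3,0],"roll":0,"grip":100},{"xyz":[-6.2,-33.3,0],"roll":0,"grip":100}])

```text
time_s: 28.12
position: [0.5283, -0.2178, 0.193]
tcp_rot: [[-0.997, -0.076, -0.004], [-0.076, 0.997, 0.003], [0.004, 0.003, -1.0]]
force: [0.8, 0.2, -0.3]
opening: 0.789
grasp_force: 0.0
```

Call:
move_arm(increments=[{"xyz":[-6.2,-33.3,0],"roll":0,"grip":100},{"xyz":[-6.2,-33.3,0],"roll":0,"grip":100},{"xyz":[-6.2,-33.3,0],"roll":0,"grip":100},{"xyz":[0,0,0],"roll":-0.08,"grip":100},{"xyz":[0,0,35],"roll":0,"grip":100}])

```text
time_s: 28.53
position: [0.559, -0.3207, 0.1638]
tcp_rot: [[-0.988, -0.155, 0.009], [-0.155, 0.988, -0.008], [-0.008, -0.009, -1.0]]
force: [1.2, -0.8, -0.2]
opening: 0.99
grasp_force: 0.0
```

Call:
move_arm(increments=[{"xyz":[0,0,35],"roll":0,"grip":100},{"xyz":[0,0,35],"roll":0,"grip":100},{"xyz":[0,0,0],"roll":0,"grip":100},{"xyz":[0,0,0],"roll":0,"grip":100},{"xyz":[0,0,0],"roll":0,"grip":100}])

```text
time_s: 28.95
position: [0.5557, -0.3154, 0.0905]
tcp_rot: [[-0.988, -0.156, -0.0], [-0.156, 0.988, 0.0], [0.0, 0.0, -1.0]]
force: [0.9, -0.9, 1.2]
opening: 1.002
grasp_force: 0.0
```

```bash
python3 - <<'E'
from plan import *
from h import *
plan([(555.3,-315,60,99)])
a,da=bot.capture("scene"); save("s6.png",cv2.resize(a[160:280,150:290],None,fx=5,fy=5))
E
```

```text
from [ 555.7 -315.4   90.5] 99.0
1 x [0.3, 0.5, 30.5]
```

View pics/s6.png

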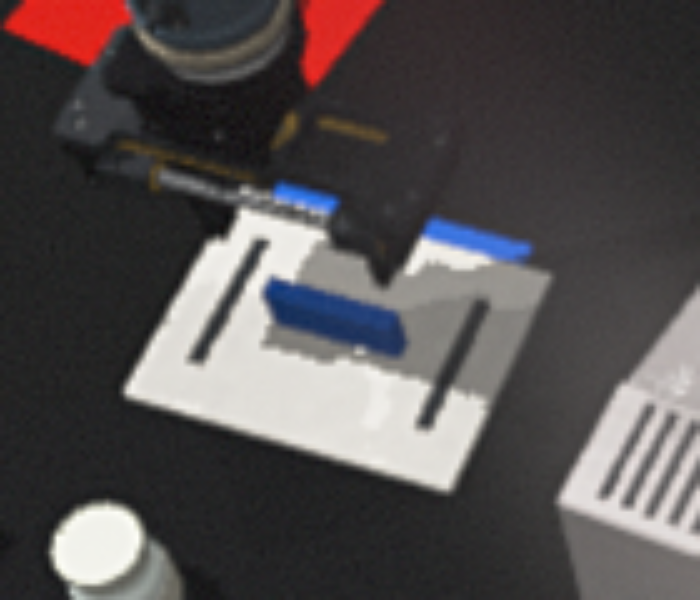

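Call:
move_arm(increments=[{"xyz":[0,0,20],"roll":0,"grip":100},{"xyz":[0,0,20],"roll":0,"grip":100},{"xyz":[0,0,5],"roll":0,"grip":100},{"xyz":[0,0,0],"roll":0,"grip":100}])

```text
time_s: 29.33
position: [0.5555, -0.3152, 0.046]
tcp_rot: [[-0.988, -0.156, -0.0], [-0.156, 0.988, -0.0], [0.0, -0.0, -1.0]]
force: [-0.3, 0.2, -0.3]
opening: 0.997
grasp_force: 0.0
```

Call:
move_arm(increments=[{"xyz":[0,0,4],"roll":0,"grip":100},{"xyz":[0,0,4],"roll":0,"grip":100},{"xyz":[0,0,2],"roll":0,"grip":100},{"xyz":[0,0,0],"roll":0,"grip":100},{"xyz":[0,0,0],"roll":0,"grip":100}])

```text
time_s: 29.75
position: [0.5556, -0.3154, 0.0358]
tcp_rot: [[-0.988, -0.156, 0.0], [-0.156, 0.988, -0.0], [-0.0, -0.0, -1.0]]
force: [0.9, 0.2, -0.8]
opening: 1.0
grasp_force: 0.0
```

No contact; the fingers straddle the rib. Down on, grip, and lift.

Call:
move_arm(increments=[{"xyz":[0,0,8],"roll":0,"grip":100},{"xyz":[0,0,8],"roll":0,"grip":100},{"xyz":[0,0,7.5],"roll":0,"grip":100},{"xyz":[0,0,0],"roll":0,"grip":100},{"xyz":[0,0,0],"roll":0,"grip":0}])

```text
time_s: 30.17
position: [0.5548, -0.3147, 0.0107]
tcp_rot: [[-0.988, -0.156, -0.002], [-0.156, 0.988, 0.001], [0.002, 0.002, -1.0]]
force: [0.5, -0.9, -0.3]
opening: 0.973
grasp_force: 0.0
```

Call:
move_arm(increments=[{"xyz":[0,0,0],"roll":0,"grip":0},{"xyz":[0,0,0],"roll":0,"grip":0},{"xyz":[0,0,0],"roll":0,"grip":0},{"xyz":[0,0,0],"roll":0,"grip":0}])

```text
time_s: 30.5
position: [0.5553, -0.3151, 0.0118]
tcp_rot: [[-0.988, -0.156, -0.0], [-0.156, 0.988, 0.0], [0.0, 0.0, -1.0]]
force: [0.2, 0.2, -2.9]
opening: 0.917
grasp_force: 30.0
```

Call:
move_arm(increments=[{"xyz":[0,0,-10],"roll":0,"grip":0},{"xyz":[0,0,-20],"roll":0,"grip":0},{"xyz":[0,0,-20],"roll":0,"grip":0},{"xyz":[0,0,0],"roll":0,"grip":0}])

```text
time_s: 30.83
position: [0.5579, -0.3172, 0.0664]
tcp_rot: [[-0.988, -0.156, 0.007], [-0.156, 0.988, -0.005], [-0.006, -0.006, -1.0]]
force: [1.7, -0.5, -2.6]
opening: 0.914
grasp_force: 30.0
```

```bash
cat > cov.py <<'E'
from m import *
def plane(P):
    A=np.c_[P[:,0]-P[:,0].mean(),P[:,1]-P[:,1].mean(),np.ones(len(P))]
    k=np.ones(len(P),bool)
    for _ in range(5):
        c=np.linalg.lstsq(A[k],P[k,2],rcond=None)[0]; k=abs(A@c-P[:,2])<.004
    n=np.array([-c[0],-c[1],1]); return n/np.linalg.norm(n),P[k].mean(0)
def cover(yaw_deg,zlo,zhi,ctr,r=.13,pic=None):
    """tilt of the white panel along its x (deg, + = top edge up) and the blue lip's rectangle"""
    for n in("scene","top"):
        a,d=bot.capture(n); s=a.astype(int); C=cloud(n,d)
        q=(d>0)&(np.hypot(C[...,0]-ctr[0],C[...,1]-ctr[1])<r)&(C[...,2]>zlo)&(C[...,2]<zhi)
        W=C[q&(s.min(-1)>130)]
        if len(W)>100:
            nrm,c=plane(W); y=np.radians(yaw_deg); u=np.array([np.cos(y),np.sin(y),0]); v=np.array([-np.sin(y),np.cos(y),0])
            print(n,"tilt",np.degrees(np.arctan2(-nrm@u,nrm[2])).round(1),"side",np.degrees(np.arctan2(-nrm@v,nrm[2])).round(1),"ctr",c.round(4),len(W),rect(W))
        B=C[q&(s[...,2]>s[...,0]+60)]; X=(B[:,:2]-np.array(ctr))@[np.cos(np.radians(yaw_deg)),np.sin(np.radians(yaw_deg))]
        L=B[X<-.05]; 
        if len(L)>10: print("  lip",rect(L),"z",np.percentile(L[:,2],[5,50,95]).round(4))
        if pic and n=="scene": save(pic,a)
E
python3 - <<'E'
from cov import *
from plan import plan
p,h=plan([]); cover(9,.02,.085,(p[0]/1e3,p[1]/1e3))
E
```

```text
from [ 557.9 -317.2   66.4] 99.0
scene tilt 0.3 side -0.4 ctr [ 0.5938 -0.3142  0.0648] 1509 (array([ 557.5, -316.5]), 201.0, 159.5, -82.7, 1509)
  lip (array([ 473.8, -306. ]), 112.6, 12.5, -78.3, 41) z [0.0568 0.0596 0.0634]
top tilt 0.0 side -0.3 ctr [ 0.6001 -0.2641  0.0607] 441 (array([ 586.9, -311.7]), 206.5, 99.9, 82.5, 441)
```

Call:
move_arm(increments=[{"xyz":[0,0,-26],"roll":0,"grip":0},{"xyz":[0,0,-27],"roll":0,"grip":0},{"xyz":[0,0,-27],"roll":0,"grip":0},{"xyz":[0,0,-27],"roll":0,"grip":0},{"xyz":[0,0,-26],"roll":0,"grip":0}])

```text
time_s: 31.35
position: [0.5545, -0.3145, 0.1945]
tcp_rot: [[-0.988, -0.155, -0.003], [-0.155, 0.988, 0.002], [0.002, 0.003, -1.0]]
force: [-0.0, -0.1, -3.4]
opening: 0.915
grasp_force: 30.0
```

Call:
move_arm(increments=[{"xyz":[0,20,0],"roll":0,"grip":0},{"xyz":[0,30,0],"roll":0,"grip":0},{"xyz":[0,30,0],"roll":0,"grip":0},{"xyz":[0,30,0],"roll":0,"grip":0},{"xyz":[0,30,0],"roll":0,"grip":0}])

```text
time_s: 31.77
position: [0.5322, -0.1752, 0.1935]
tcp_rot: [[-0.988, -0.155, -0.003], [-0.155, 0.988, 0.002], [0.002, 0.002, -1.0]]
force: [0.1, -0.6, -3.3]
opening: 0.915
grasp_force: 30.0
```

Call:
move_arm(increments=[{"xyz":[0,30,0],"roll":0,"grip":0},{"xyz":[0,30,0],"roll":0,"grip":0},{"xyz":[0,30,0],"roll":0,"grip":0},{"xyz":[0,30,0],"roll":0,"grip":0},{"xyz":[0,30,0],"roll":0,"grip":0}])

```text
time_s: 32.18
position: [0.5088, -0.0271, 0.1937]
tcp_rot: [[-0.988, -0.155, -0.003], [-0.155, 0.988, 0.001], [0.003, 0.001, -1.0]]
force: [-0.2, 0.1, -3.4]
opening: 0.914
grasp_force: 30.0
```

Call:
move_arm(increments=[{"xyz":[0,25,0],"roll":0,"grip":0},{"xyz":[0,15.4,0],"roll":0,"grip":0},{"xyz":[0,0,0],"roll":0.08,"grip":0},{"xyz":[0,0,0],"roll":0,"grip":0},{"xyz":[0,0,0],"roll":0,"grip":0}])

```text
time_s: 32.6
position: [0.5034, 0.0114, 0.1942]
tcp_rot: [[-0.997, -0.078, -0.002], [-0.078, 0.997, 0.0], [0.002, 0.0, -1.0]]
force: [0.4, -1.0, -4.1]
opening: 0.916
grasp_force: 30.0
```

```bash
python3 - <<'E'
from cov import *
from plan import plan
p,h=plan([(503.3,11.3,190,94.4)]); cover(4.4,.175,.22,(.5033,.0113),pic="s7.png")
E
```

```text
from [503.4  11.4 194.2] 94.5
1 x [0.1, -0.1, 4.2]
scene tilt -0.0 side -0.1 ctr [0.5448 0.0135 0.1921] 1968 (array([502.5,  10.5]), 200.4, 158.1, -85.6, 1968)
  lip (array([421.9,  17.1]), 24.5, 12.5, -83.2, 35) z [0.1861 0.1888 0.1911]
top tilt -0.1 side 0.1 ctr [ 0.4762 -0.0062  0.1899] 862 (array([496.1,   7.5]), 199.6, 165.4, -86.1, 862)
  lip (array([425.5, -45.8]), 60.6, 14.1, -86.6, 52) z [0.1822 0.1857 0.1902]
```

View pics/s7.png

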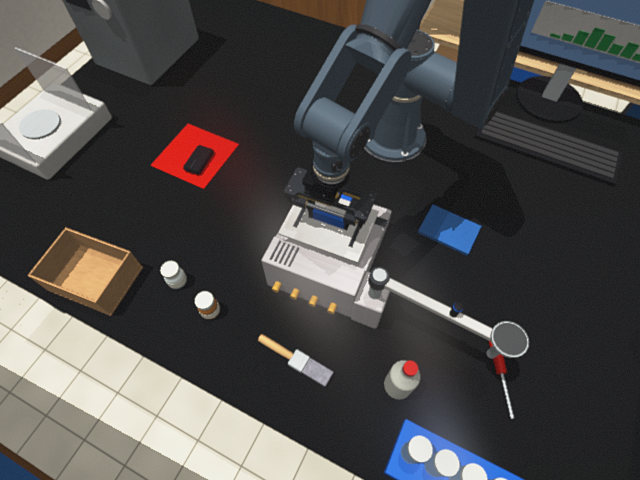

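Call:
move_arm(increments=[{"xyz":[0,0,12],"roll":0,"grip":0},{"xyz":[0,0,10],"roll":0,"grip":0},{"xyz":[0,0,5],"roll":0,"grip":0},{"xyz":[0,0,4],"roll":0,"grip":0},{"xyz":[0,0,3],"roll":0,"grip":0}])

```text
time_s: 33.12
position: [0.5032, 0.0107, 0.1608]
tcp_rot: [[-0.997, -0.076, -0.002], [-0.076, 0.997, -0.0], [0.002, 0.0, -1.0]]
force: [-4.1, -1.4, 2.0]
opening: 0.915
grasp_force: 30.0
```

Call:
move_arm(increments=[{"xyz":[0,0,3],"roll":0,"grip":0},{"xyz":[0,0,3],"roll":0,"grip":0},{"xyz":[0,0,0],"roll":0,"grip":0}])

```text
time_s: 33.37
position: [0.5035, 0.011, 0.1547]
tcp_rot: [[-0.997, -0.076, -0.001], [-0.076, 0.997, -0.0], [0.001, -0.0, -1.0]]
force: [-3.5, -1.4, 1.0]
opening: 0.912
grasp_force: 30.0
```

```bash
python3 - <<'E'
from cov import *
from plan import plan
p,h=plan([]); cover(4.4,.1,.22,(.5033,.0113),r=.1)
E
```

```text
from [503.5  11.  154.7] 94.4
scene tilt 12.2 side -0.1 ctr [0.548  0.0111 0.162 ] 1731 (array([521.1,  19.5]), 190.0, 161.6, -51.7, 1731)
  lip (array([424.8,  14.4]), 26.6, 11.3, -89.0, 33) z [0.1287 0.1309 0.1341]
top tilt 8.1 side -0.2 ctr [ 0.4971 -0.0061  0.1455] 592 (array([512.9,   9.6]), 181.6, 158.3, 14.7, 592)
```

Call:
move_arm(increments=[{"xyz":[0,0,3],"roll":0,"grip":0},{"xyz":[0,0,3],"roll":0,"grip":0},{"xyz":[0,0,3],"roll":0,"grip":0},{"xyz":[0,0,2],"roll":0,"grip":0},{"xyz":[0,0,0],"roll":0,"grip":0}])

```text
time_s: 33.88
position: [0.5043, 0.0112, 0.1436]
tcp_rot: [[-0.997, -0.076, 0.0], [-0.076, 0.997, 0.0], [-0.0, 0.0, -1.0]]
force: [-2.2, -0.1, 0.3]
opening: 0.917
grasp_force: 30.2
```

```bash
python3 - <<'E'
from cov import *
from plan import plan
p,h=plan([]); cover(4.4,.1,.22,(.5033,.0113),r=.1,pic="tmp.png")
a=cv2.imread("pics/tmp.png"); cv2.imwrite("pics/s8.png",cv2.resize(a[160:340,240:440],None,fx=3,fy=3))
E
```

```text
from [504.3  11.2 143.6] 94.4
scene tilt 22.0 side -0.1 ctr [0.5489 0.0112 0.1583] 1567 (array([527.8,   7. ]), 196.3, 149.4, 76.7, 1567)
top tilt 15.9 side 1.7 ctr [ 0.5066 -0.0058  0.134 ] 554 (array([524.2,   5.8]), 195.5, 156.1, 79.0, 554)
  lip (array([441.6, -60. ]), 17.3, 8.7, -46.1, 15) z [0.1014 0.1047 0.1145]
```

View pics/s8.png

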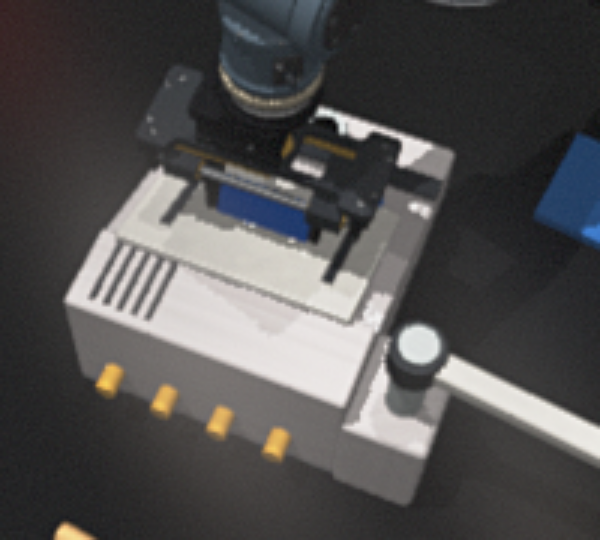

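Call:
move_arm(increments=[{"xyz":[0.5,0,-1.5],"roll":0,"grip":0},{"xyz":[3.8,0,1.4],"roll":0,"grip":0},{"xyz":[3.8,0,1.4],"roll":0,"grip":0},{"xyz":[3.8,0,1.4],"roll":0,"grip":0},{"xyz":[0,0,0],"roll":0,"grip":0}])

```text
time_s: 34.4
position: [0.4904, 0.0105, 0.1407]
tcp_rot: [[-0.997, -0.076, -0.003], [-0.076, 0.997, 0.001], [0.003, 0.001, -1.0]]
force: [-0.6, 0.4, -4.1]
opening: 0.922
grasp_force: 30.1
```

Call:
move_arm(increments=[{"xyz":[3.8,0,1.4],"roll":0,"grip":0},{"xyz":[3.8,0,1.4],"roll":0,"grip":0},{"xyz":[0,0,0],"roll":0,"grip":0}])

```text
time_s: 34.65
position: [0.484, 0.0096, 0.1382]
tcp_rot: [[-0.997, -0.076, -0.0], [-0.076, 0.997, -0.0], [0.0, -0.0, -1.0]]
force: [0.3, -0.2, -5.7]
opening: 0.914
grasp_force: 30.2
```

```bash
python3 - <<'E'
from cov import *
from plan import plan
p,h=plan([]); cover(4.4,.1,.22,(p[0]/1e3,.0113),r=.1,pic="tmp.png")
E
```

```text
from [484.    9.6 138.2] 94.4
scene tilt 21.8 side -0.2 ctr [0.5278 0.0103 0.1525] 1473 (array([507.6,   6.3]), 190.9, 150.1, 67.6, 1473)
top tilt 17.8 side 1.8 ctr [0.4778 0.0012 0.1283] 634 (array([507.8,   5.1]), 195.6, 150.6, 77.5, 634)
```

Call:
move_arm(increments=[{"xyz":[3,0,1.7],"roll":0,"grip":0},{"xyz":[0,0,0],"roll":0,"grip":0},{"xyz":[0,0,0],"roll":0,"grip":0}])

```text
time_s: 35.0
position: [0.481, 0.0095, 0.1365]
tcp_rot: [[-0.997, -0.076, -0.001], [-0.076, 0.997, 0.0], [0.001, 0.0, -1.0]]
force: [-0.4, -0.2, -4.3]
opening: 0.917
grasp_force: 30.2
```

Call:
move_arm(increments=[{"xyz":[3.8,0,1.5],"roll":0,"grip":0},{"xyz":[0,0,0],"roll":0,"grip":0},{"xyz":[0,0,0],"roll":0,"grip":0}])

```text
time_s: 35.25
position: [0.4773, 0.0092, 0.1351]
tcp_rot: [[-0.997, -0.076, -0.001], [-0.076, 0.997, 0.0], [0.001, 0.0, -1.0]]
force: [-0.2, 0.6, -4.3]
opening: 0.916
grasp_force: 30.2
```

Call:
move_arm(increments=[{"xyz":[3.8,0,1.4],"roll":0,"grip":0},{"xyz":[0,0,0],"roll":0,"grip":0},{"xyz":[0,0,0],"roll":0,"grip":0}])

```text
time_s: 35.5
position: [0.4735, 0.0089, 0.1336]
tcp_rot: [[-0.997, -0.076, -0.001], [-0.076, 0.997, 0.0], [0.001, 0.0, -1.0]]
force: [0.5, -0.8, -5.4]
opening: 0.914
grasp_force: 30.2
```

```bash
python3 - <<'E'
from cov import *
from plan import plan
p,h=plan([]); cover(4.4,.1,.22,(p[0]/1e3,.0113),r=.1,pic="tmp.png")
b,_=bot.capture("top"); a=cv2.imread("pics/tmp.png")
cv2.imwrite("pics/s9.png",np.hstack([cv2.resize(a[160:340,260:400],None,fx=3,fy=3),cv2.resize(b[200:320,280:385,::-1],(473,540))]))
E
```

```text
from [473.5   8.9 133.6] 94.4
scene tilt 21.7 side -0.0 ctr [0.5168 0.0098 0.1477] 1470 (array([498.3,   4.2]), 187.8, 149.5, 61.9, 1470)
top tilt 17.6 side -0.0 ctr [ 0.4481 -0.0086  0.1169] 657 (array([497.4,   4.8]), 196.7, 150.0, 76.0, 657)
```

View pics/s9.png

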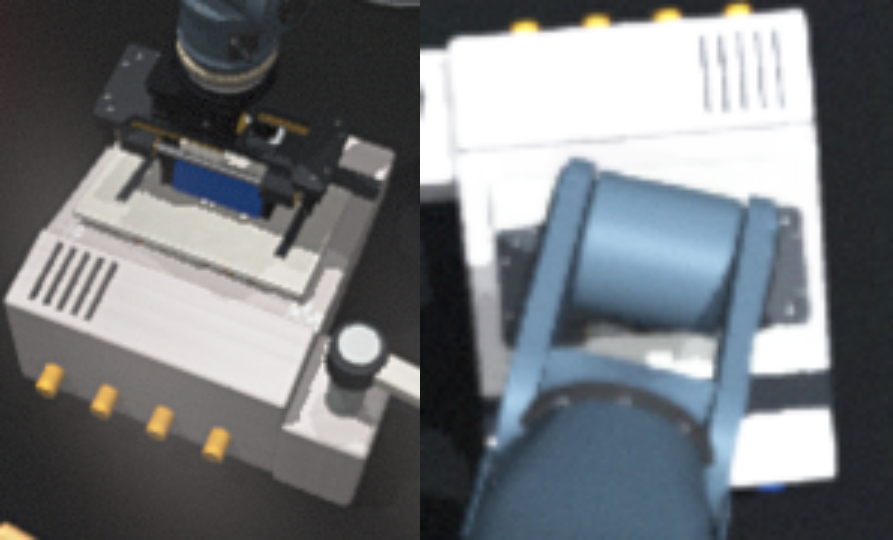

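Call:
move_arm(increments=[{"xyz":[2.6,0,-2.5],"roll":0,"grip":0},{"xyz":[2.6,0,-2.5],"roll":0,"grip":0},{"xyz":[0,0,0],"roll":0,"grip":0}])

```text
time_s: 35.9
position: [0.4693, 0.0085, 0.1394]
tcp_rot: [[-0.997, -0.076, 0.002], [-0.076, 0.997, 0.0], [-0.002, -0.0, -1.0]]
force: [2.7, 1.6, -6.0]
opening: 0.918
grasp_force: 30.2
```

Call:
move_arm(increments=[{"xyz":[2.6,0,-2.5],"roll":0,"grip":0},{"xyz":[0,0,0],"roll":0,"grip":0},{"xyz":[0,0,0],"roll":0,"grip":0}])

```text
time_s: 36.15
position: [0.4669, 0.0082, 0.1418]
tcp_rot: [[-0.997, -0.076, 0.002], [-0.076, 0.997, -0.0], [-0.002, -0.0, -1.0]]
force: [2.3, 1.5, -4.1]
opening: 0.916
grasp_force: 30.2
```

```bash
python3 - <<'E'
from cov import *
from plan import plan
p,h=plan([]); cover(4.4,.1,.22,(p[0]/1e3,.0113),r=.1)
E
```

```text
from [466.9   8.2 141.8] 94.3
scene tilt 28.8 side -0.1 ctr [0.5122 0.0102 0.162 ] 1269 (array([491.7,   4.1]), 190.5, 148.8, 64.1, 1269)
top tilt 26.5 side -0.1 ctr [0.4547 0.0017 0.1271] 701 (array([489.1,  14.5]), 191.0, 154.6, 89.6, 701)
```

Call:
move_arm(increments=[{"xyz":[2.6,0,-2.5],"roll":0,"grip":0},{"xyz":[1.5,0,-1.5],"roll":0,"grip":0},{"xyz":[0,0,0],"roll":0,"grip":0},{"xyz":[0,0,0],"roll":0,"grip":0},{"xyz":[0,0,0],"roll":0,"grip":0}])

```text
time_s: 36.67
position: [0.4626, 0.0078, 0.1456]
tcp_rot: [[-0.997, -0.076, 0.001], [-0.076, 0.997, -0.0], [-0.001, -0.0, -1.0]]
force: [3.5, 1.0, -3.3]
opening: 0.916
grasp_force: 30.0
```

Call:
move_arm(increments=[{"xyz":[0,0,0],"roll":0,"grip":0}])

```text
time_s: 36.75
position: [0.4626, 0.0078, 0.1456]
tcp_rot: [[-0.997, -0.076, 0.001], [-0.076, 0.997, -0.0], [-0.001, -0.0, -1.0]]
force: [2.8, 1.9, -3.2]
opening: 0.917
grasp_force: 30.0
```

```bash
python3 - <<'E'
from cov import *
from plan import plan
p,h=plan([]); cover(4.4,.1,.22,(p[0]/1e3,.0113),r=.1)
R=np.radians
X0=(p[0]-499.7)*np.cos(R(4.4))+(p[1]-11)*np.sin(R(4.4)); z0=p[2]+19
def A(rel,s=-13.5,z=1.5):
    t=R(20+rel); return np.array([-85+s*np.cos(R(20))-z*np.sin(R(20))+91*np.cos(t)-31*np.sin(t), 90+s*np.sin(R(20))+z*np.cos(R(20))+91*np.sin(t)+31*np.cos(t)])
q=np.array([X0,z0]); print("now",q)
for r in(12,10,8,6,4,2,0): a=A(r); print(r,a.round(1),"tool dx,dz",(-(a-q)).round(1)); q=a
E
```

```text
from [462.6   7.8 145.6] 94.4
scene tilt 32.6 side -0.0 ctr [0.5084 0.0093 0.1691] 1102 (array([509.5,   5.6]), 197.0, 105.2, 83.1, 1102)
top tilt 30.2 side -0.4 ctr [0.4604 0.0065 0.135 ] 680 (array([485.3,  16.4]), 192.2, 153.1, -86.3, 680)
now [-37.25987717 164.59670365]
12 [-37.5 161.3] tool dx,dz [0.2 3.3]
10 [-34.9 159.1] tool dx,dz [-2.6  2.2]
8 [-32.4 156.9] tool dx,dz [-2.5  2.3]
6 [-30.  154.5] tool dx,dz [-2.4  2.3]
4 [-27.7 152.1] tool dx,dz [-2.3  2.4]
2 [-25.4 149.6] tool dx,dz [-2.2  2.5]
0 [-23.3 147. ] tool dx,dz [-2.1  2.6]
```

Call:
move_arm(increments=[{"xyz":[0.2,0,1.7],"roll":0,"grip":0},{"xyz":[0,0,1.6],"roll":0,"grip":0},{"xyz":[-2.6,0,2.2],"roll":0,"grip":0},{"xyz":[-2.5,0,2.3],"roll":0,"grip":0},{"xyz":[0,0,0],"roll":0,"grip":0}])

```text
time_s: 37.27
position: [0.4657, 0.0083, 0.137]
tcp_rot: [[-0.997, -0.077, -0.004], [-0.077, 0.997, 0.0], [0.004, 0.0, -1.0]]
force: [-0.1, -0.4, 0.8]
opening: 0.917
grasp_force: 30.0
```

Call:
move_arm(increments=[{"xyz":[-2.4,0,2.3],"roll":0,"grip":0},{"xyz":[-2.3,0,2.4],"roll":0,"grip":0},{"xyz":[-2.2,0,2.5],"roll":0,"grip":0},{"xyz":[0,0,0],"roll":0,"grip":0}])

```text
time_s: 37.6
position: [0.4725, 0.0091, 0.1293]
tcp_rot: [[-0.997, -0.076, -0.004], [-0.076, 0.997, 0.001], [0.004, 0.001, -1.0]]
force: [-0.7, -1.7, -1.6]
opening: 0.918
grasp_force: 30.0
```

```bash
python3 - <<'E'
from cov import *
from plan import plan
p,h=plan([]); cover(4.4,.1,.22,(p[0]/1e3,.0113),r=.1)
E
```

```text
from [472.5   9.1 129.3] 94.4
scene tilt 22.9 side -0.1 ctr [0.5157 0.0095 0.1437] 1442 (array([497.9,   4. ]), 185.4, 147.8, 58.9, 1442)
top tilt 17.9 side 1.4 ctr [ 0.4675 -0.0066  0.1178] 599 (array([497.8,   5. ]), 195.7, 146.9, 77.1, 599)
```

Call:
move_arm(increments=[{"xyz":[-2.1,0,2.6],"roll":0,"grip":0},{"xyz":[0,0,0],"roll":0,"grip":0},{"xyz":[-0.5,0,1.4],"roll":0,"grip":0},{"xyz":[0,0,0],"roll":0,"grip":0}])

```text
time_s: 38.03
position: [0.4757, 0.0095, 0.126]
tcp_rot: [[-0.997, -0.076, -0.002], [-0.076, 0.997, 0.001], [0.002, 0.001, -1.0]]
force: [-2.9, 0.5, -1.3]
opening: 0.919
grasp_force: 30.0
```

Call:
move_arm(increments=[{"xyz":[-0.4,0,1.0],"roll":0,"grip":0},{"xyz":[0,0,0],"roll":0,"grip":0},{"xyz":[0,0,0],"roll":0,"grip":0}])

```text
time_s: 38.28
position: [0.4766, 0.0094, 0.1253]
tcp_rot: [[-0.997, -0.076, -0.001], [-0.076, 0.997, 0.001], [0.001, 0.001, -1.0]]
force: [-2.7, 0.0, -0.8]
opening: 0.918
grasp_force: 30.0
```

```bash
python3 - <<'E'
from cov import *
from plan import plan
p,h=plan([]); cover(4.4,.1,.22,(p[0]/1e3,.0113),r=.1)
E
```

```text
from [476.6   9.4 125.3] 94.4
scene tilt 19.7 side -0.1 ctr [0.5214 0.01   0.1379] 1426 (array([504.5,   4.2]), 183.4, 142.0, 59.4, 1426)
top tilt 18.5 side -0.5 ctr [ 0.5052 -0.      0.1287] 602 (array([500.3,   8.9]), 196.3, 150.9, 84.0, 602)
```

Call:
move_arm(increments=[{"xyz":[0,0,0],"roll":0,"grip":100},{"xyz":[0,0,0],"roll":0,"grip":100},{"xyz":[0,0,0],"roll":0,"grip":100},{"xyz":[0,0,0],"roll":0,"grip":100},{"xyz":[0,0,0],"roll":0,"grip":100}])

```text
time_s: 38.8
position: [0.4778, 0.0088, 0.1256]
tcp_rot: [[-0.997, -0.076, 0.002], [-0.076, 0.997, -0.0], [-0.002, -0.001, -1.0]]
force: [0.1, -0.1, -0.9]
opening: 0.999
grasp_force: 0.0
```

Call:
move_arm(increments=[{"xyz":[0,0,-5],"roll":0,"grip":100},{"xyz":[0,0,-10],"roll":0,"grip":100},{"xyz":[0,0,-20],"roll":0,"grip":100},{"xyz":[0,0,-30],"roll":0,"grip":100},{"xyz":[0,0,-30],"roll":0,"grip":100}])

```text
time_s: 39.22
position: [0.4763, 0.0092, 0.2212]
tcp_rot: [[-0.997, -0.076, -0.002], [-0.076, 0.997, 0.0], [0.002, 0.0, -1.0]]
force: [1.1, -0.1, -0.8]
opening: 1.003
grasp_force: 0.0
```

Call:
move_arm(increments=[{"xyz":[0,0,-30],"roll":0,"grip":100},{"xyz":[0,0,-30],"roll":0,"grip":100},{"xyz":[0,0,-30],"roll":0,"grip":60},{"xyz":[0,35,0],"roll":0,"grip":60},{"xyz":[0,35,0],"roll":0,"grip":60}])

```text
time_s: 39.63
position: [0.4735, 0.0783, 0.3133]
tcp_rot: [[-0.997, -0.072, 0.007], [-0.072, 0.997, -0.001], [-0.007, -0.001, -1.0]]
force: [0.2, 0.6, -0.2]
opening: 0.856
grasp_force: 0.0
```

Call:
move_arm(increments=[{"xyz":[0,35,0],"roll":0,"grip":60},{"xyz":[0,35,0],"roll":0,"grip":60},{"xyz":[0,35,0],"roll":0,"grip":60},{"xyz":[0,35,0],"roll":0,"grip":60},{"xyz":[0,35,0],"roll":0,"grip":60}])

```text
time_s: 40.05
position: [0.4578, 0.255, 0.3109]
tcp_rot: [[-0.997, -0.076, 0.001], [-0.076, 0.997, 0.0], [-0.001, 0.0, -1.0]]
force: [0.1, -0.0, 0.2]
opening: 0.611
grasp_force: 0.0
```

```bash
python3 - <<'E'
from cov import *
from plan import plan
plan([])
for n in("scene","top"):
    a,d=bot.capture(n); s=a.astype(int); C=cloud(n,d)*1000
    if n=="scene": save("s10.png",cv2.resize(a[150:350,220:460],None,fx=3,fy=3))
    c,si=np.cos(np.radians(4.4)),np.sin(np.radians(4.4))
    dx,dy,z=C[...,0]-499.7,C[...,1]-11,C[...,2]
    xd=c*dx+si*dy; yd=-si*dx+c*dy
    c2,s2=np.cos(np.radians(20)),np.sin(np.radians(20))
    S=(xd+85)*c2+(z-90)*s2; Z=-(xd+85)*s2+(z-90)*c2
    for lab,m in(("panel front",(abs(yd)<90)&(S>20)&(S<45)),("panel rear",(abs(yd)<90)&(S>110)&(S<138)),("rimL",(yd>104)&(yd<114)&(S>40)&(S<130)),("rimR",(yd<-104)&(yd>-114)&(S>40)&(S<130))):
        print(n,lab,np.median(Z[m]).round(1),m.sum())
    b=(s[...,2]>s[...,0]+60)&(abs(yd)<60)&(S>30)&(S<120)&(Z>20); print(" rib S,y",np.median(S[b]).round(1),((yd[b].min()+yd[b].max())/2).round(1),b.sum())
    m=(abs(yd)<80)&(S>130)&(S<175); 
    for q in range(132,176,3): 
        k=m&(abs(S-q)<1.5); print((q,np.median(Z[k]).round(1)),end=" ")
    print()
E
```

```text
from [457.8 255.  310.9] 94.4
scene panel front 9.0 284
scene panel rear 8.8 541
scene rimL 0.4 94
scene rimR 0.8 81
 rib S,y 81.7 0.1 299
(132, np.float64(8.9)) (135, np.float64(8.6)) (138, np.float64(8.8)) (141, np.float64(8.8)) (144, np.float64(9.0)) (147, np.float64(8.2)) (150, np.float64(4.7)) (153, np.float64(1.6)) (156, np.float64(0.9)) (159, np.float64(0.8)) (162, np.float64(1.4)) (165, np.float64(2.8)) (168, np.float64(nan)) (171, np.float64(8.5)) (174, np.float64(9.3)) 
top panel front 6.8 470
top panel rear 6.8 545
top rimL -1.8 96
top rimR -0.7 91
 rib S,y 76.5 -1.7 160
(132, np.float64(6.7)) (135, np.float64(6.8)) (138, np.float64(7.0)) (141, np.float64(6.5)) (144, np.float64(6.9)) (147, np.float64(4.3)) (150, np.float64(-0.6)) (153, np.float64(-1.0)) (156, np.float64(-1.1)) (159, np.float64(-1.7)) (162, np.float64(-2.2)) (165, np.float64(-0.8)) (168, np.float64(5.5)) (171, np.float64(7.5)) (174, np.float64(7.9))
  return _methods._mean(a, axis=axis, dtype=dtype,
  ret = ret.dtype.type(ret / rcount)
```

View pics/s10.png

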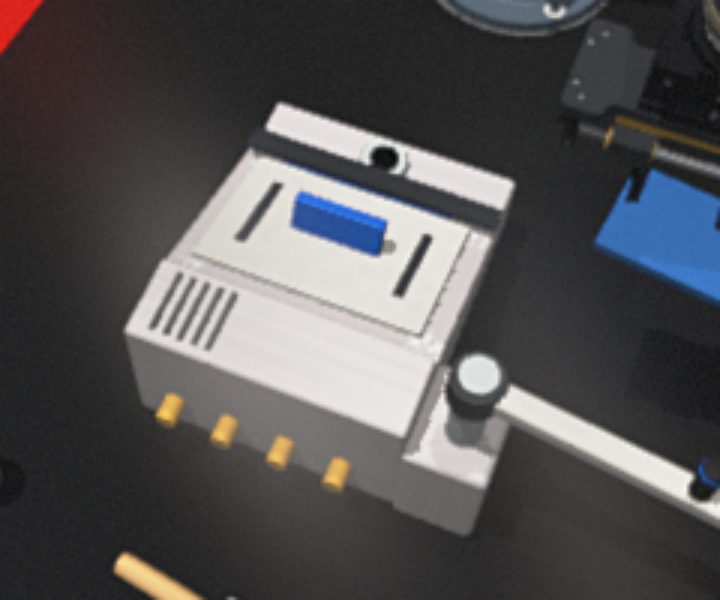

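Call:
move_arm(increments=[{"xyz":[-30.2,15.3,0],"roll":0,"grip":60},{"xyz":[-30.2,15.3,0],"roll":0,"grip":60},{"xyz":[-30.2,15.3,0],"roll":0,"grip":60},{"xyz":[-30.2,15.3,0],"roll":0,"grip":60},{"xyz":[-30.2,15.3,0],"roll":0,"grip":60}])

```text
time_s: 40.57
position: [0.6043, 0.3409, 0.3106]
tcp_rot: [[-0.997, -0.076, 0.0], [-0.076, 0.997, -0.001], [-0.0, -0.001, -1.0]]
force: [-0.7, 0.4, 0.0]
opening: 0.601
grasp_force: 0.0
```

Call:
move_arm(increments=[{"xyz":[0,0,0],"roll":0.1138,"grip":60},{"xyz":[0,0,0],"roll":0.1138,"grip":60},{"xyz":[0,0,0],"roll":0.1138,"grip":60},{"xyz":[0,0,0],"roll":0.1138,"grip":60},{"xyz":[0,0,0],"roll":0.1138,"grip":60}])

```text
time_s: 40.98
position: [0.6033, 0.3399, 0.3102]
tcp_rot: [[-0.878, 0.479, -0.0], [0.479, 0.878, -0.001], [-0.0, -0.001, -1.0]]
force: [-0.4, 1.0, -0.6]
opening: 0.596
grasp_force: 0.0
```

Call:
move_arm(increments=[{"xyz":[0,0,0],"roll":0.1138,"grip":60},{"xyz":[0,0,0],"roll":0.1138,"grip":60},{"xyz":[0,0,0],"roll":0.1138,"grip":60},{"xyz":[0,0,0],"roll":0.1138,"grip":60},{"xyz":[0,0,0],"roll":0.1138,"grip":60}])

```text
time_s: 41.4
position: [0.6032, 0.3399, 0.3104]
tcp_rot: [[-0.482, 0.876, -0.0], [0.876, 0.482, -0.001], [-0.001, -0.001, -1.0]]
force: [0.4, -0.4, -0.2]
opening: 0.6
grasp_force: 0.0
```

Call:
move_arm(increments=[{"xyz":[0,0,0],"roll":0.1138,"grip":60},{"xyz":[0,0,0],"roll":0.1138,"grip":60},{"xyz":[0,0,0],"roll":0.1138,"grip":60},{"xyz":[0,0,0],"roll":0.1138,"grip":60},{"xyz":[0,0,0],"roll":0.1138,"grip":60}])

```text
time_s: 41.82
position: [0.6032, 0.3399, 0.3105]
tcp_rot: [[0.066, 0.998, -0.0], [0.998, -0.066, -0.001], [-0.001, -0.0, -1.0]]
force: [0.3, 1.1, 1.1]
opening: 0.6
grasp_force: 0.0
```

Call:
move_arm(increments=[{"xyz":[0,0,0],"roll":0,"grip":60},{"xyz":[0,0,0],"roll":0,"grip":60},{"xyz":[0,0,0],"roll":0,"grip":60}])

```text
time_s: 42.07
position: [0.6031, 0.3405, 0.3104]
tcp_rot: [[0.058, 0.998, -0.0], [0.998, -0.058, -0.0], [-0.0, -0.0, -1.0]]
force: [-0.4, -0.3, -0.1]
opening: 0.596
grasp_force: 0.0
```

```bash
python3 - <<'E'
from plan import *
plan([(602.5,343,310,-3.4),(602.5,343,215,None)])
E
```

```text
from [603.1 340.5 310.4] -3.3
1 x [2.4, -0.7, 0.4]
3 x [0.0, 0.0, 31.7]
```

Call:
move_arm(increments=[{"xyz":[2.4,-0.7,32],"roll":0,"grip":60},{"xyz":[0,0,32],"roll":0,"grip":60},{"xyz":[0,0,31],"roll":0,"grip":60},{"xyz":[0,0,0],"roll":0,"grip":60},{"xyz":[0,0,0],"roll":0,"grip":0}])

```text
time_s: 42.48
position: [0.6014, 0.343, 0.2136]
tcp_rot: [[0.059, 0.998, -0.004], [0.998, -0.059, -0.002], [-0.002, -0.004, -1.0]]
force: [-0.0, -0.6, 0.0]
opening: 0.573
grasp_force: 0.0
```

Call:
move_arm(increments=[{"xyz":[0,0,0],"roll":0,"grip":0},{"xyz":[0,0,0],"roll":0,"grip":0},{"xyz":[0,0,0],"roll":0,"grip":0},{"xyz":[0,0,0],"roll":0,"grip":0},{"xyz":[0,0,0],"roll":0,"grip":0}])

```text
time_s: 42.9
position: [0.603, 0.3438, 0.2168]
tcp_rot: [[0.06, 0.998, 0.002], [0.998, -0.06, 0.001], [0.001, 0.002, -1.0]]
force: [-0.4, -0.5, 0.1]
opening: 0.234
grasp_force: 0.0
```

Call:
move_arm(increments=[{"xyz":[-0.8,-17,0],"roll":-0.1,"grip":0},{"xyz":[-0.8,-17,0],"roll":-0.1,"grip":0},{"xyz":[-0.8,-17,0],"roll":-0.1,"grip":0},{"xyz":[-0.8,-17,0],"roll":-0.1,"grip":0},{"xyz":[-0.8,-17,0],"roll":-0.1,"grip":0}])

```text
time_s: 43.32
position: [0.5216, 0.3274, 0.2166]
tcp_rot: [[-0.431, 0.902, 0.007], [0.902, 0.431, -0.001], [-0.003, 0.006, -1.0]]
force: [4.3, -3.9, -0.4]
opening: 0.194
grasp_force: 30.0
```

```bash
python3 - <<'E'
from plan import *
p,h=plan([]); d=p-[592.3,173.3,0]; print(np.hypot(*d[:2]),math.degrees(math.atan2(d[1],d[0]))); print(bot.read_state()["force"])
E
```

```text
from [521.6 327.4 216.6] 25.6
169.54940192622726 114.66221504211609
[ 4.34099068 -3.87840237 -0.41095888]
```

Call:
move_arm(increments=[{"xyz":[-0.8,-17,0],"roll":-0.1,"grip":0},{"xyz":[-0.8,-17,0],"roll":-0.1,"grip":0},{"xyz":[-0.8,-17,0],"roll":-0.1,"grip":0},{"xyz":[-0.8,-17,0],"roll":-0.1,"grip":0},{"xyz":[-0.8,-17,0],"roll":-0.1,"grip":0}])

```text
time_s: 43.73
position: [0.4578, 0.274, 0.2166]
tcp_rot: [[-0.811, 0.585, 0.009], [0.585, 0.811, 0.0], [-0.007, 0.006, -1.0]]
force: [8.2, -2.1, -2.8]
opening: 0.194
grasp_force: 30.0
```

Call:
move_arm(increments=[{"xyz":[-0.8,-17,0],"roll":-0.1,"grip":0},{"xyz":[-0.8,-17,0],"roll":-0.1,"grip":0},{"xyz":[-0.8,-17,0],"roll":-0.1,"grip":0},{"xyz":[-0.8,-17,0],"roll":-0.1,"grip":0},{"xyz":[-0.8,-17,0],"roll":-0.1,"grip":0}])

```text
time_s: 44.15
position: [0.4274, 0.1965, 0.2166]
tcp_rot: [[-0.992, 0.125, 0.011], [0.125, 0.992, 0.002], [-0.011, 0.004, -1.0]]
force: [9.6, 2.3, -6.9]
opening: 0.199
grasp_force: 30.0
```

Call:
move_arm(increments=[{"xyz":[-0.8,-17,0],"roll":-0.1,"grip":0},{"xyz":[-0.8,-17,0],"roll":-0.1,"grip":0},{"xyz":[-0.8,-17,0],"roll":-0.1,"grip":0},{"xyz":[-0.8,-17,0],"roll":-0.1,"grip":0},{"xyz":[-0.8,-17,0],"roll":-0.1,"grip":0}])

```text
time_s: 44.57
position: [0.438, 0.1135, 0.2166]
tcp_rot: [[-0.931, -0.364, 0.013], [-0.364, 0.931, 0.004], [-0.013, -0.001, -1.0]]
force: [10.3, 8.3, -9.4]
opening: 0.194
grasp_force: 30.0
```

```bash
python3 - <<'E'
from plan import *
p,h=plan([]); d=p-[592.3,173.3,0]; print(np.hypot(*d[:2]),math.degrees(math.atan2(d[1],d[0]))%360); print(bot.read_state()["force"])
E
```

```text
from [438.  113.5 216.6] 111.4
165.4519974154514 201.17278078926003
[10.26057347  8.32432634 -9.39756214]
```

Call:
move_arm(increments=[{"xyz":[-3,-17,0],"roll":-0.1,"grip":0},{"xyz":[-2,-17,0],"roll":-0.1,"grip":0},{"xyz":[0,0,0],"roll":0,"grip":0},{"xyz":[0,0,0],"roll":0,"grip":0}])

```text
time_s: 44.9
position: [0.4537, 0.0835, 0.2165]
tcp_rot: [[-0.844, -0.536, 0.006], [-0.536, 0.844, 0.001], [-0.005, -0.002, -1.0]]
force: [2.9, 2.6, 2.8]
opening: 0.2
grasp_force: 30.0
```

Call:
move_arm(increments=[{"xyz":[-0.3,-5,0],"roll":-0.03,"grip":0},{"xyz":[0,0,0],"roll":0,"grip":0}])

```text
time_s: 45.07
position: [0.4559, 0.0803, 0.2165]
tcp_rot: [[-0.827, -0.563, 0.005], [-0.563, 0.827, 0.001], [-0.005, -0.002, -1.0]]
force: [4.8, 2.4, 4.5]
opening: 0.197
grasp_force: 30.0
```

```bash
cat > sp.py <<'E'
from m import *
from plan import plan
import math
p,h=plan([]); d=p-[592.3,173.3,0]; print(np.hypot(*d[:2]),math.degrees(math.atan2(d[1],d[0]))%360,h); print(np.round(bot.read_state()["force"],1))
a=np.radians(4.4)
for n in("scene","top"):
    s,d=bot.capture(n); C=cloud(n,d); P=sel(C,(.36,0.0),.09,.213,.232)
    r=rect(P)if len(P)>20 else None; print(n,"funnel",r)
    if r: c=np.array(r[0])-[499.7,11]; print("  disp frame",(np.cos(a)*c[0]+np.sin(a)*c[1]).round(1),(-np.sin(a)*c[0]+np.cos(a)*c[1]).round(1))
save("s11.png",cv2.resize(bot.capture("scene")[0][150:350,220:460],None,fx=3,fy=3))
E
python3 sp.py
```

```text
from [455.9  80.3 216.5] 124.2
165.0562622136192 214.29070932066858 124.24710135884162
[4.8 2.4 4.5]
scene funnel (array([368. , -17.4]), 34.5, 8.2, 20.2, 34)
  disp frame -133.5 -18.2
top funnel (array([376.1,  12.9]), 105.2, 63.2, 17.5, 427)
  disp frame -123.1 11.4
```

Call:
move_arm(increments=[{"xyz":[-0.5,-4,0],"roll":-0.025,"grip":0},{"xyz":[0,0,0],"roll":0,"grip":0}])

```text
time_s: 45.38
position: [0.4581, 0.0773, 0.2165]
tcp_rot: [[-0.812, -0.584, 0.004], [-0.584, 0.812, 0.001], [-0.003, -0.002, -1.0]]
force: [3.5, 1.9, 7.0]
opening: 0.195
grasp_force: 30.0
```

Call:
move_arm(increments=[{"xyz":[-0.2,-3,0],"roll":-0.018,"grip":0},{"xyz":[0,0,0],"roll":0,"grip":0}])

```text
time_s: 45.55
position: [0.4597, 0.075, 0.2165]
tcp_rot: [[-0.801, -0.598, 0.003], [-0.598, 0.801, 0.001], [-0.003, -0.001, -1.0]]
force: [3.1, 1.5, 6.8]
opening: 0.199
grasp_force: 30.0
```

Call:
move_arm(increments=[{"xyz":[0,-2,0],"roll":-0.012,"grip":0},{"xyz":[0,0,0],"roll":0,"grip":0}])

```text
time_s: 45.72
position: [0.4602, 0.0744, 0.2164]
tcp_rot: [[-0.795, -0.607, 0.002], [-0.607, 0.795, 0.003], [-0.003, 0.001, -1.0]]
force: [2.4, 4.8, 8.3]
opening: 0.2
grasp_force: 30.0
```

Call:
move_arm(increments=[{"xyz":[0,0,0],"roll":0,"grip":60},{"xyz":[0,0,0],"roll":0,"grip":60},{"xyz":[0,0,0],"roll":0,"grip":60},{"xyz":[0,0,0],"roll":0,"grip":60},{"xyz":[0,0,0],"roll":0,"grip":60}])

```text
time_s: 46.13
position: [0.4589, 0.0727, 0.2148]
tcp_rot: [[-0.794, -0.608, -0.002], [-0.608, 0.794, -0.0], [0.002, 0.001, -1.0]]
force: [0.9, -0.3, -0.0]
opening: 0.494
grasp_force: 0.0
```

Call:
move_arm(increments=[{"xyz":[0,0,-20],"roll":0,"grip":60},{"xyz":[0,0,-30],"roll":0,"grip":60},{"xyz":[0,0,-30],"roll":0,"grip":60},{"xyz":[0,0,-30],"roll":0,"grip":60},{"xyz":[10,35,0],"roll":0,"grip":60}])

```text
time_s: 46.55
position: [0.4392, 0.0918, 0.3311]
tcp_rot: [[-0.796, -0.605, 0.018], [-0.605, 0.796, -0.003], [-0.012, -0.013, -1.0]]
force: [1.1, 0.9, 0.0]
opening: 0.598
grasp_force: 0.0
```

Call:
move_arm(increments=[{"xyz":[10,35,0],"roll":0,"grip":60},{"xyz":[10,35,0],"roll":0,"grip":60},{"xyz":[10,35,0],"roll":0,"grip":60},{"xyz":[10,35,0],"roll":0,"grip":60},{"xyz":[10,35,0],"roll":0,"grip":60}])

```text
time_s: 46.97
position: [0.2825, 0.2031, 0.3251]
tcp_rot: [[-0.794, -0.607, -0.001], [-0.607, 0.794, -0.0], [0.001, 0.0, -1.0]]
force: [0.4, 0.5, -0.3]
opening: 0.601
grasp_force: 0.0
```

Call:
move_arm(increments=[{"xyz":[0,35,0],"roll":0,"grip":60},{"xyz":[0,20,0],"roll":0,"grip":60},{"xyz":[0,0,0],"roll":0,"grip":60},{"xyz":[0,0,0],"roll":0,"grip":60}])

```text
time_s: 47.3
position: [0.2502, 0.2465, 0.3252]
tcp_rot: [[-0.792, -0.611, -0.0], [-0.611, 0.792, -0.001], [0.001, -0.001, -1.0]]
force: [0.0, 0.3, -0.4]
opening: 0.601
grasp_force: 0.0
```

```bash
python3 sp.py
```

```text
from [250.2 246.5 325.2] 127.7
349.80885879201185 167.91440682160157 127.65635116356958
[ 0.   0.3 -0.4]
scene funnel (array([367.6,   2.7]), 72.0, 70.4, 47.2, 573)
  disp frame -132.3 1.9
top funnel (array([380.7,   5.5]), 102.5, 69.3, 16.6, 524)
  disp frame -119.1 3.6
```

View pics/s11.png

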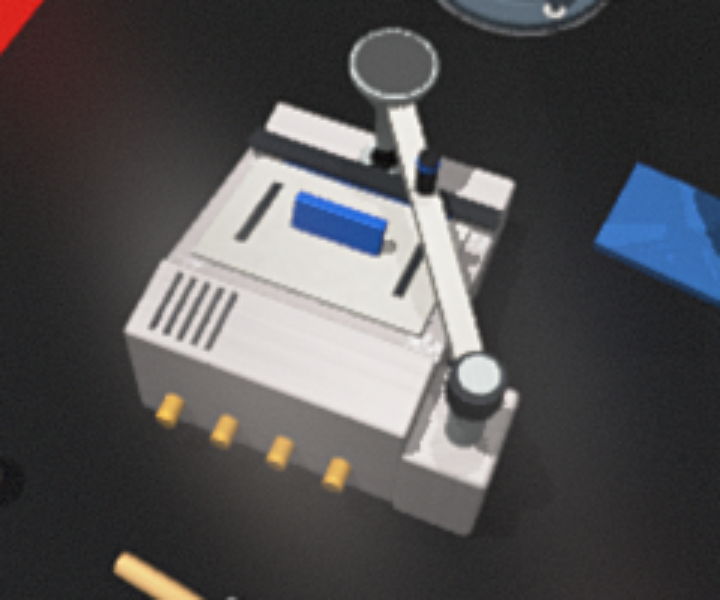

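```bash
python3 -c "
from rig import bot
print(bot.hand_in())"
```

```text
the job is handed in; nothing more can be done
None
```

I handed in the job: all four cartridges stand in the bay, the cover is hooked under the ledge and lies flush, and the feed arm is back with its spout over the inlet; the hand-in call returned no verdict.

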